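# Spray-lubricate a gear reducer through its swivel inspection cover

### The arm

A 7-joint arm with a two-finger parallel gripper is mounted at the origin on a cart in front of the work surface, level with it; the furniture and walls round the work are solid. World frame = base frame: x ahead of the robot, y to its left, z up, the work surface at z = 0. Lengths are in m, angles in rad, forces in N, time in s.
With the tool pointing down it reaches from about 0.4 to 0.925 m from the base axis. Payload 4.1 kg.
Tool frame: the origin (TCP) lies at the very end of the fingers, on their centre line; the grasp point (between the pads) lies arm.grasp_offset behind it (arm.grasp_offset is the distance from the TCP to the grasp point, in m); z points along the fingers, y is the line along which they close (so a half turn about z gives the same grasp; the last joint's range is limited). The gripper opens to 85 mm and grips with 20 to 120 N. Pads are 22 mm wide; open, the fingers measure 114 mm over their backs; the gripper's body (76 mm by 85 mm) begins 54 mm behind the grasp point. The pads swing forward as they close: fully open they stand 13 mm farther back than shut.
Start: joints at [-1.4, 0.398, 0.045, 1.537, -0.019, 1.207, -0.051], TCP at [0.173, 0.627, 0.2] pointing down, gripper open.
Joint ranges: [-2.82, 2.82], [-0.49, 2.23], [-1.37, 1.46], [0, 2.46], [-1.36, 4.5], [0.23, 2], [-2.94, 2.94]. Speed limits (rad/s): [2.57, 2.57, 3.14, 3.14, 3.14, 3.14, 3.14].

### API

Orientations are given as a unit quaternion [x, y, z, w].
In Python, from workcell import arm, imaging, masks_of gives the robot as it stands.
- The arm moves only by the tool jog_arm, never from a script. Its argument "motion" is text: rows parted by semicolons, each of 6 numbers parted by spaces: the shift along the tool's x, y, z in m, then the turn, a rotation vector about the tool's x, y, z in rad. In form: x y z ax ay az; .... A call has 1 to 8 rows; each row shifts and turns the commanded pose from where the row before left it, along the tool's axes as they then stand; what a row does not reach is not made up. A row lasts 1/12 s, in which the tool goes at most 41.7 mm and 7.16 degrees, less where a joint would pass 70% of its speed; a pose out of reach is approached as far as the arm can. A call is refused whole if a number of a shift passes 0.0417 or a number of a turn 0.125, either way. A call with a gripper value outside its range is refused whole. "grip" is the opening, from 0 (shut) to 1 (fully open), set as the call begins (left out, the last holds). The fingers move at their own pace and stop on an object; "newtons" is the grip in N (left out, the last holds). Time passes only in rows, so rows that do not move let the fingers close. It gives the time, the measured TCP pose, the force, the opening and the grip force at its end, in the units of the state.
- arm.state(): the state, without advancing time (a new reading comes with each control period).
- imaging.read_camera(name): name is "side" or "top"; returns a dict with "color" (480x640x3 uint8, red, green, blue), "range_z" (480x640 float32, m along the optical axis (not along the pixel's ray), 0 where there is no reading), "fov_y" (degrees; the focal length in pixels is half the picture's height over the tangent of half this angle, whatever the lens; pixels are square), "cx", "cy" (the principal point, pixels), "R" (3x3) and "t" (3): a world point X has camera coordinates R X + t. Camera axes: x right, y down, z forward; pixel columns grow to the right and rows downward; lengths in m; the calibration is good to about 2 mm. A picture is of the moment at which its call begins.
- arm.finish_job(): hands the job in; it is judged then, once.
Trained networks look in a picture, given as the dict that the camera call returned (one of the last four; its "shot" number tells which), for a name from the list of things; names that differ only in an ending like _2 or _b are one class to them, and where a whole thing is asked for, a point or a joint stands for the part that bears it (a point fixed in the world has none). Each returns a list of dicts, best first, with "confidence" (0 to 1); they miss things now and then, are a little off and sometimes report something else, mostly with a low value. They report only what shows in the picture. A call takes as long as a camera call. They do not tell look-alikes from the thing itself.
- masks_of(label, picture): "region" (480x640 bool, what is visible of it) and "centre" ([column, row] in pixels, amid what is visible of it).
The state is a dict: "t": time; "joint_positions": joint angles; "joint_vel": joint speeds; "joint_torque": joint torques, N m; "position": TCP position; "tool_rot": TCP orientation; "force": force on the tool from outside, world axes, zero at the start; "ft_torque": the same for the moment, N m; "width": finger opening in m; "gripper_force": force on a finger pad.
Only numpy, scipy, OpenCV 4.12 (cv2) and the standard library are available. Lean on these libraries where they do the work, as an engineer would, in place of code of your own. Each camera call takes 0.05 s, during which the arm holds its last target. There are 200 camera calls.

### The job

Lubricate the gear reducer on the bench. First stand the oil bottle, which is in the way of the inspection cover, upright in the free part of the drip tray; then swivel the cover aside around its pivot screw until the round port is completely uncovered, push the spray head of the leaning can fully down along the can so that it sprays into the open port, let it spring back, and swivel the cover shut against its stop again. Do not knock over the bottle, do not spray while the port is covered, and leave the nut, bolt, tape roll and pliers where they lie.

Things in the scene. Friction and masses are not known exactly. Their poses are not given: they have to be found in the camera images.
- gearbox: grey gear reducer, fixed. Origin on the bench under it, x away from its sloping front, y to its left, z up. Base plate x -115..105, y -62..62, 12 mm thick. Front inspection face (y -50..50) rises at 35 degrees from x -104, z 26 to x 14, z 109; outward normal [-0.574, 0, 0.819]. Gear tower behind: x 22..94, y -36..56, to z 207 mm. Shaft stub on its left to y 84 at x 60, z 60
- motor_end (a point): centre of the free end of the motor that overhangs the inspection face: a lying cylinder of radius 37 mm that runs from here along the gearbox's +x, 95 mm long, underside at z 134, with a terminal box on top to z 230. A gripper coming straight down over the cover's knob hits it: come along the face's normal, tilted about 35 degrees. Axes as the gearbox
- port (a point): centre of the round port, 34 mm wide, in the inspection face, 42 mm down the face from the pivot; under the cover at the start; axes as the gearbox
- cover_pivot (a point): pivot screw of the flat metal cover, at the cover's upper surface, 8 mm off the face (screw head 10 mm high). Axes turn with the cover: z = pivot axis, square out of the face; -x from pivot to knob, straight down the face when shut. Cover 4 mm thick: round part of radius 25 mm centred 42 mm from the pivot, then a 22 mm wide tab that ends 96 mm from the pivot
- cover_knob (a point): middle of the black knob near the cover's free end, 85 mm from the pivot: a pin 14 mm thick that stands 22 mm out of the cover along the cover's z (this point is half-way up, 11 mm above the cover); axes as the cover
- cover (a joint): angle of the cover about its pivot in rad: 0 shut at the stop pin, growing as it swings to the gearbox's -y side (knob moves from the face's foot toward -y and up), at most 1.75. Port completely uncovered above 1.05. May start ajar (up to 0.15). Friction holds it where it is left; about 1.5 N at the knob moves it
- spray_top (a point): centre of the top of the push-down spray head (white, 20 mm in diameter, 16 mm high) of the can, 45 mm in diameter, fixed in a stand on the gearbox's left, leaning 25 degrees toward the port. z = the can's axis, up out of the head: push along -z. The can's 26 mm wide collar begins 19 mm below this point, its shoulder 30 mm below
- spray_head (a joint): how far the spray head is pushed down, in m: 0 up, 0.005 fully down. Spring: 4 N at the start, 8 N fully down; it springs back when let go
- bottle_centre (a point): centre, half-way up, of the oil bottle: 107 mm tall, round, upright; body 35 mm in diameter up to 74 mm from its foot, above that the pointed cap, at most 22 mm wide. About 75 g. It stands on the bench close to the gearbox's -y side, where the cover swings to
- drip_tray: shallow steel tray, fixed, 100 x 140 mm outside, open at the top, 3 mm floor and walls, rim 12 mm high. Origin: centre of its underside; x along the short side, y along the long side. The nut lies in its -y half; the +y half is free
- nut_1: loose hexagon nut, 30 x 35 x 16 mm, that lies in the tray's -y half, 40 mm from the tray's centre; origin at the centre of its underside; leave it
- bolt_1: loose bolt standing on its head, 19 mm wide, 42 mm tall, in front of the gearbox on its -y side; origin under its centre; leave it
- tape_roll: loose tape roll lying flat, 69 mm in diameter, 18 mm high, in front of the gearbox; origin under its centre; leave it
- pliers: loose pliers lying flat, 160 (x) x 48 x 12 mm, in front of the gearbox on its left; origin under its centre; leave them
- carton_bench: open carton, fixed obstacle behind the tray on the gearbox's right. In this frame it covers x -145..107, y -100..135 mm, walls 92 mm high, folded-out flaps and film bags up to 128 mm above the bench: carry the bottle over or around its near left corner
Mind the look-alikes: they are no part of the job. What is shaped like the part that bears bottle_centre but orange is not meant.

How it is judged:
On the way, in this order (a step that is already met when the one before it is completed fails the run):
1. the oil bottle stands upright on the floor of the drip tray, let go (horizontal distance between bottle_centre and drip_tray below 0.06 m and height (world z) of bottle_centre below 0.061 m and angle between bottle_centre's own z axis and vertical below 0.15 rad and contact force between the fingers and oil_bottle below 0.05 N), for 0.2 s.
2. the cover is swivelled aside so that the port is completely uncovered (more than 1.05 rad) (value of joint cover above 1.05 rad), for 0.2 s.
3. the spray head is pushed down (4 of its 5 mm) with the port uncovered (value of joint spray_head above 0.004 m and value of joint cover above 1.05 rad), for 0.1 s.
4. the spray head has sprung back with the port still uncovered (value of joint spray_head below 0.001 m and value of joint cover above 1.05 rad), for 0.05 s.
At the end, for the whole second after the job is handed in: the cover is shut (under 0.07 rad from its stop), the spray head is up, the oil bottle stands upright (within 0.15 rad) and still on the floor of the drip tray (within 60 mm of the tray's centre), and the nut, bolt, tape roll and pliers are within 20 mm of where they lay (value of joint cover below 0.07 rad and value of joint spray_head below 0.001 m and horizontal distance between bottle_centre and drip_tray below 0.06 m and height (world z) of bottle_centre below 0.061 m and angle between bottle_centre's own z axis and vertical below 0.15 rad and linear speed of oil_bottle below 0.02 m/s and distance of each of nut_1, bolt_1, tape_roll, pliers from where it was at the start of the episode below 0.02 m); the robot touches nothing.
It fails at once if the spray head is pushed while the port is not completely uncovered (value of joint spray_head above 0.002 m and value of joint cover below 1.02 rad).
It fails at once if the oil bottle is knocked over (angle between bottle_centre's own z axis and vertical above 0.8 rad).
It fails at once if the nut, bolt, tape roll or pliers are pushed away by more than 20 mm or knocked over (distance of any of nut_1, bolt_1, tape_roll, pliers from where it was at the start of the episode above 0.02 m or angle between bolt_1's own z axis and vertical above 0.5 rad).
It also fails if it takes over 72 s, if anything falls off the work surface, if the arm or the gripper's body presses on something with over 40 N, if the wrist force passes 120 N, or if a joint passes its speed limit or range.

## Working session

There is one attempt and no reset: what is moved stays moved. The work goes in short steps, Python scripts to look and compute and a tool call to move; the robot and the scene stay as the last step left them, time stands still between calls to the robot, and variables do not carry over. Pictures are saved under pics/ and viewed, at most 10 in all, crops included, and the job is handed in when it is done.

Besides the shell and the picture viewer there is one more tool, called after ">>>" as name(argument=value, ...) on one line, values as JSON. jog_arm: Moves the arm, as the interface text tells. Its arguments: {"type":"object","properties":{"motion":{"type":"string"},"grip":{"type":"number"},"newtons":{"type":"number"}},"required":["motion"]}

```bash
ls; mkdir -p pics; cat > h.py <<'E'
import numpy as np, cv2
from workcell import arm, imaging, masks_of
from scipy.spatial.transform import Rotation as Ro
def pts(p):
    h,w=p["range_z"].shape; f=h/2/np.tan(np.radians(p["fov_y"])/2)
    u,v=np.meshgrid(np.arange(w),np.arange(h)); z=p["range_z"]
    c=np.stack([(u-p["cx"])/f*z,(v-p["cy"])/f*z,z],-1)
    return (c-p["t"])@p["R"]   # R^T (c-t)
def proj(p,X):
    f=240/np.tan(np.radians(p["fov_y"])/2); c=np.asarray(X)@p["R"].T+p["t"]
    return np.stack([c[...,0]/c[...,2]*f+p["cx"],c[...,1]/c[...,2]*f+p["cy"]],-1)
E
python3 - <<'E'
from h import *
np.set_printoptions(precision=4,suppress=True)
print(arm.state(), arm.grasp_offset)
for n in ("top","side"):
    p=imaging.read_camera(n); cv2.imwrite(f"pics/{n}0.png",p["color"][...,::-1]); np.savez(f"{n}0.npz",**p)
    P=pts(p); print(n,p["fov_y"],p["cx"],p["cy"],"cam at",-p["R"].T@p["t"],"fwd",p["R"][2])
    for l in ["gearbox","cover","cover_knob","spray_head","bottle_centre","drip_tray","nut_1","bolt_1","tape_roll","pliers","carton_bench"]:
        for m in masks_of(l,p)[:3]:
            r=m["region"]&(p["range_z"]>0); q=P[r]
            if len(q): print(l,round(m["confidence"],2),np.round(m["centre"]),r.sum(),"med",np.median(q,0),"lo",np.percentile(q,3,axis=0),"hi",np.percentile(q,97,axis=0),"col",p["color"][r].mean(0).round())
E
```

```text
pics
{'t': 0.0, 'joint_positions': array([-1.4   ,  0.3992,  0.045 ,  1.5379, -0.0187,  1.2069, -0.0507]), 'joint_vel': array([-0.0006, -0.0014, -0.0005, -0.    ,  0.0006,  0.0009, -0.0021]), 'joint_torque': array([  0.0004, -47.5149,   1.3648, -25.4208,   0.0117,   0.0098,
         0.    ]), 'position': array([0.173 , 0.6258, 0.1991]), 'tool_rot': array([ 0.1344,  0.9909, -0.001 , -0.0001]), 'force': array([-0.2269,  0.5511,  0.0548]), 'ft_torque': array([-0.002 ,  0.0092,  0.0212]), 'gripper_force': 0.0, 'width': 0.08536827549676283} 0.0187
top 49.37098497243223 316.01321729139727 231.81952649621482 cam at [ 0.342  -0.0275  1.1119] fwd [ 0.1561  0.0069 -0.9877]
gearbox 0.88 [253. 200.] 8103 med [0.5619 0.0971 0.1813] lo [0.4662 0.0444 0.0097] hi [0.6596 0.1592 0.2302] col [101. 103. 101.]
cover 0.86 [255. 232.] 298 med [0.5065 0.1029 0.0667] lo [0.4761 0.0871 0.0525] hi [0.5349 0.1175 0.0843] col [125. 123. 124.]
cover_knob 0.8 [255. 235.] 283 med [0.5065 0.104  0.0664] lo [0.4761 0.0872 0.0533] hi [0.5324 0.1186 0.0831] col [126. 124. 125.]
bottle_centre 0.66 [302. 217.] 272 med [
[... 2734 characters left out ...]
78 0.1497 0.2177] col [83. 85. 86.]
bolt_1 0.61 [296. 284.] 75 med [0.4577 0.0369 0.0161] lo [0.4539 0.0326 0.0046] hi [0.4642 0.0447 0.0362] col [141. 144. 141.]
tape_roll 0.95 [250. 275.] 551 med [0.3926 0.1297 0.0161] lo [0.3616 0.1074 0.0013] hi [0.4236 0.1694 0.0193] col [156. 145. 115.]
pliers 0.74 [243. 253.] 532 med [0.4159 0.2529 0.0085] lo [0.3592 0.238  0.0007] hi [0.5033 0.2786 0.0126] col [ 63.  85. 119.]
carton_bench 0.69 [304. 244.] 460 med [0.5209 0.1066 0.0734] lo [0.4744 0.0885 0.0475] hi [0.5621 0.1368 0.1053] col [101. 101. 103.]
carton_bench 0.57 [475. 320.] 23945 med [ 0.6178 -0.3098  0.0817] lo [ 0.5071 -0.4006  0.0162] hi [ 0.8118 -0.1383  0.1136] col [145. 131. 111.]
```

View both.

View pics/top0.png

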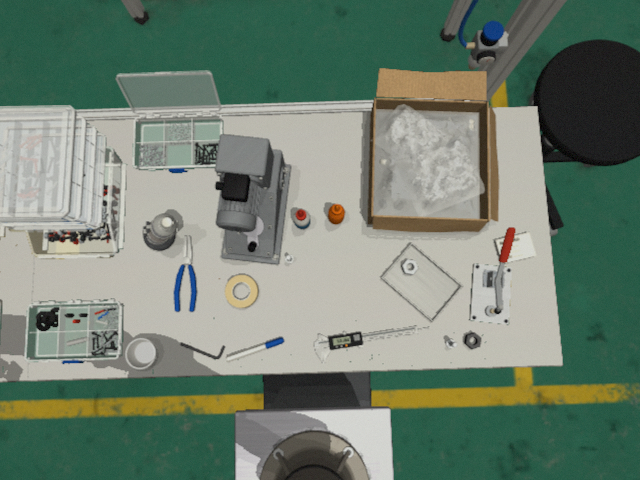

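View pics/side0.png

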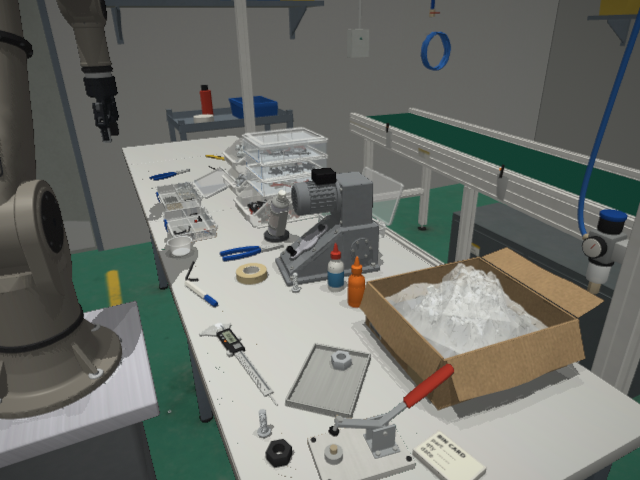

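```bash
cat > fit.py <<'E'
from h import *
from scipy.optimize import least_squares
np.set_printoptions(precision=4,suppress=True)
S={n:dict(np.load(f"{n}0.npz")) for n in("top","side")}
A={n:pts(S[n]) for n in S}
allp=np.concatenate([A[n][S[n]["range_z"]>0] for n in S]); col=np.concatenate([S[n]["color"][S[n]["range_z"]>0] for n in S]).astype(int)
def box(q,lo,hi):
    c=(np.array(lo)+hi)/2; h=(np.array(hi)-lo)/2; d=np.abs(q-c)-h
    return np.linalg.norm(np.maximum(d,0),axis=1)+np.minimum(d.max(1),0)
def sdf(q):
    a=box(q,[-.115,-.062,0],[.105,.062,.012]); t=box(q,[.022,-.036,0],[.094,.056,.207])
    n=np.array([-.574,0,.819]); pl=(q-[-.104,0,.026])@n
    w=np.maximum.reduce([pl,np.abs(q[:,1])-.05,-.104-q[:,0],q[:,0]-.022,-q[:,2]])
    return np.minimum.reduce([a,t,w])
sel=(np.abs(allp[:,0]-.57)<.16)&(np.abs(allp[:,1]-.1)<.12)&(allp[:,2]>.007)&(allp[:,2]<.125)&~((allp[:,1]<.035)&(allp[:,0]<.57))
G=allp[sel]
def res(v):
    R=Ro.from_euler("z",v[2]).as_matrix(); return sdf((G-[v[0],v[1],0])@R)
best=min((least_squares(res,[.57,.1,y],loss="soft_l1",f_scale=.003,x_scale=[.01,.01,.1]) for y in(-.3,-.1,.1,.3)),key=lambda r:r.cost)
gx,gy,yaw=best.x; print("gearbox",best.x,"cost",best.cost,len(G),np.median(np.abs(res(best.x))))
Rg=Ro.from_euler("z",yaw).as_matrix(); g0=np.array([gx,gy,0])
n=np.array([-.574,0,.819]); dn=np.array([-.819,0,-.574])
L=(allp-g0)@Rg; f=L-[.014,0,.109]; H=f@n; U=f@dn; V=f[:,1]
m=(H>.005)&(H<.045)&(np.abs(V)<.048)&(U>0)&(U<.14)&(L[:,2]<.13)
for lo,hi in((.005,.010),(.012,.022),(.022,.034)):
    k=m&(H>lo)&(H<hi); print("H",lo,hi,k.sum(), "U",np.percentile(U[k],[2,50,98]),"V",np.percentile(V[k],[2,50,98]))
# map
img=np.zeros((140,100,3),np.uint8)
k=(H>-.004)&(H<.045)&(np.abs(V)<.049)&(U>0)&(U<.139)&(L[:,2]<.13)
for u,v,h in zip(U[k],V[k],H[k]): img[int(u*1000),int(50-v*1000)]=[60,min(255,max(0,int(h*6000))),255]
img=cv2.resize(img,None,fx=3,fy=3,interpolation=0)
t=S["top"]["color"][170:270,140:310]; s=S["side"]["color"][170:300,230:380]
f1=cv2.resize(t,(600,353))[...,::-1]; f2=cv2.resize(s,(485,420),interpolation=cv2.INTER_CUBIC)[...,::-1]
cv2.imwrite("pics/c1.png",np.concatenate([img,f2],1)); 
# bottle
def circ(c0,zlo=.012,zhi=.07):
    k=(np.linalg.norm(allp[:,:2]-c0,axis=1)<.028)&(allp[:,2]>zlo)&(allp[:,2]<zhi); q=allp[k,:2]
    r=least_squares(lambda c:np.linalg.norm(q-c,axis=1)-.0175,c0,loss="soft_l1",f_scale=.002); return r.x,k.sum(),r.cost
print("bottle",circ(np.array([.538,.007]))); print("orange",circ(np.array([.548,-.066])))
# tray
q=allp[(np.abs(allp[:,0]-.4)<.1)&(np.abs(allp[:,1]+.243)<.1)&(allp[:,2]>.008)&(allp[:,2]<.0145)]
print("tray",cv2.minAreaRect((q[:,:2]*1000).astype(np.float32)),len(q))
# can / head
k=(np.linalg.norm(allp[:,:2]-[.52,.26],axis=1)<.06)&(allp[:,2]>.02); q=allp[k];c=col[k]
print("can top z",[ (z,np.sum((q[:,2]>z)&(q[:,2]<z+.01)),q[(q[:,2]>z)&(q[:,2]<z+.01)].mean(0)) for z in np.arange(.05,.17,.01)])
np.save("can.npy",np.c_[q,c])
E
python3 fit.py
```

```text
gearbox [ 0.5695  0.1025 -0.218 ] cost 0.14578806649197804 8686 0.00299380264577597
H 0.005 0.01 491 U [0.0203 0.076  0.1191] V [-0.0252 -0.0079  0.022 ]
H 0.012 0.022 55 U [0.0244 0.1061 0.1183] V [-0.0177 -0.012   0.0095]
H 0.022 0.034 74 U [0.1044 0.1103 0.1178] V [-0.0189 -0.0128 -0.0049]
bottle (array([0.5416, 0.0111]), np.int64(592), np.float64(0.001397388308798102))
orange (array([ 0.5505, -0.0616]), np.int64(603), np.float64(0.001423268615038929))
tray ((398.85699462890625, -248.30316162109375), (182.67234802246094, 184.71868896484375), 6.948644161224365) 1373
can top z [(np.float64(0.05), np.int64(81), array([0.509 , 0.2884, 0.0549])), (np.float64(0.060000000000000005), np.int64(77), array([0.5106, 0.2841, 0.0652])), (np.float64(0.07), np.int64(80), array([0.5107, 0.2798, 0.0753])), (np.float64(0.08000000000000002), np.int64(74), array([0.5126, 0.2733, 0.0855])), (np.float64(0.09000000000000001), np.int64(116), array([0.5127, 0.267 , 0.0953])), (np.float64(0.1), np.int64(148), array([0.5162, 0.2831, 0.1057])), (np.float64(0.11000000000000001), np.int64(212), array([0.518 , 0.2668, 0.1151])), (np.float64(0.12000000000000001), np.int64(250), array([0.5195, 0.2752, 0.125 ])), (np.float64(0.13), np.int64(91), array([0.5207, 0.2673, 0.134 ])), (np.float64(0.14), np.int64(115), array([0.5226, 0.2609, 0.1442])), (np.float64(0.15000000000000002), np.int64(2), array([0.5224, 0.2654, 0.1509])), (np.float64(0.16000000000000003), np.int64(0), array([nan, nan, nan]))]fit.py:45: RuntimeWarning: Mean of empty slice.
  print("can top z",[ (z,np.sum((q[:,2]>z)&(q[:,2]<z+.01)),q[(q[:,2]>z)&(q[:,2]<z+.01)].mean(0)) for z in np.arange(.05,.17,.01)])
  ret = um.true_divide(
```

View pics/c1.png

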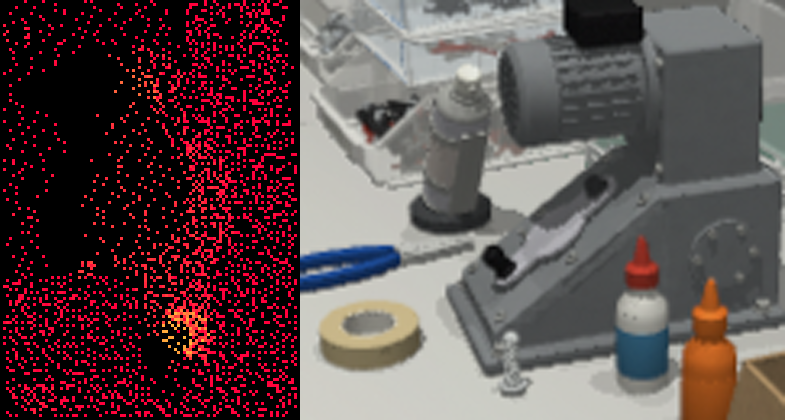

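>>> jog_arm(motion="0 0 -0.04 0 0 0; 0 0 -0.04 0 0 0; -0.025 -0.022 0 0 0 0.1; -0.025 -0.022 0 0 0 0; -0.025 -0.022 0 0 0 0; -0.025 -0.022 0 0 0 0; -0.025 -0.022 0 0 0 0", grip=0.8)

```text
t: 1.78
position: [0.2535, 0.479, 0.2803]
tool_rot: [0.184, 0.983, 0.0, 0.0]
force: [0.3, 0.2, 0.4]
width: 0.068
gripper_force: 0.0
```

```bash
cat >> h.py <<'E'
np.set_printoptions(precision=4,suppress=True)
def plan(p0,q0,p1,R1,N=None,step=.035,turn=.115):
    """identical rows (tool shift, turn) from pose (p0,q0) to (p1,R1)"""
    R0=Ro.from_quat(q0); w=(R0.inv()*R1).as_rotvec(); d=np.asarray(p1)-p0
    N=N or max(1,int(np.ceil(max(np.linalg.norm(d)/step,np.linalg.norm(w)/turn)-1e-9))); w=w/N
    S=sum(Ro.from_rotvec(w*k).as_matrix() for k in range(N))
    s=np.linalg.solve(R0.as_matrix()@S,d)
    print(f"{N} rows: ",*s.round(4),*w.round(4),"  -> end",np.round(p1,4)); return np.array(p1),R1.as_quat()
def frame(z,y):
    z=np.array(z,float)/np.linalg.norm(z); y=np.array(y,float); y-=z*(y@z); y/=np.linalg.norm(y)
    return Ro.from_matrix(np.c_[np.cross(y,z),y,z])
g0=np.array([.5695,.1025,0]); Rg=Ro.from_euler("z",-.218).as_matrix()
def face(U,V,H): return g0+Rg@(np.array([.014,0,.109])+U*np.array([-.819,0,-.574])+V*np.array([0,1,0])+H*np.array([-.574,0,.819]))
E
python3 - <<'E'
from h import *
from scipy.optimize import least_squares
S={n:dict(np.load(f"{n}0.npz")) for n in("top","side")}
A=np.concatenate([pts(S[n])[S[n]["range_z"]>0] for n in S])
L=(A-g0)@Rg
k=(L[:,2]>.14)&(L[:,2]<.2)&(np.abs(L[:,1])<.07)&(L[:,0]>-.1)&(L[:,0]<.01); q=L[k]
r=least_squares(lambda c:np.hypot(q[:,1]-c[0],q[:,2]-.171)-.037,[0],loss="soft_l1",f_scale=.002)
print("motor y",r.x,"end x",np.percentile(q[:,0],[1,3,10]),k.sum())
# tray: rectangle outline fit, yaw+centre by maximizing rim points
from scipy.optimize import minimize
m=(np.abs(A[:,0]-.4)<.1)&(np.abs(A[:,1]+.243)<.1)&(A[:,2]>.0075)&(A[:,2]<.0145); q=A[m]
def cost(v):
    c,s=np.cos(v[2]),np.sin(v[2]); d=q[:,:2]-v[:2]; x=np.abs(d@[c,s])-.0485; y=np.abs(d@[-s,c])-.0685
    e=np.abs(np.where((x>0)|(y>0),np.hypot(np.maximum(x,0),np.maximum(y,0)),np.maximum(x,y)))
    return np.minimum(e,.008).sum()
b=min((minimize(cost,[.4,-.243,a],method="Nelder-Mead",options=dict(initial_simplex=[[.4,-.243,a],[.41,-.243,a],[.4,-.233,a],[.4,-.243,a+.2]])) for a in np.arange(-1.5,1.6,.3)),key=lambda r:r.fun)
v=b.x; ty=np.array([-np.sin(v[2]),np.cos(v[2])]); nut=np.array([.434,-.2155]); s=-np.sign((nut-v[:2])@ty)
print("tray",v,b.fun/len(q),len(q),"nut local x,y",(nut-v[:2])@[np.cos(v[2]),np.sin(v[2])],(nut-v[:2])@ty,"place",v[:2]+s*ty*.035)
# can
port=face(.068,0,0); c=np.load("can.npy")[:,:3]
def ax(top): h=port[:2]-top[:2]; h=h/np.linalg.norm(h); return np.r_[h*np.sin(np.radians(25)),np.cos(np.radians(25))]
def prof(s):  # outer radius vs depth below top
    return np.select([s<-.001,s<.016,s<.019,s<.030],[0.0,.010,.010,.013],.0225)
def res(t):
    a=ax(t); d=c-t; s=-(d@a); rr=np.linalg.norm(d+np.outer(s,a),axis=1)
    head=np.maximum(rr-.010,-s); head=np.where((rr>.01)&(s<0),np.hypot(rr-.01,s),head)
    col=np.maximum.reduce([rr-.013,.019-s]); body=np.maximum(rr-.0225,.030-s)
    return np.minimum.reduce([head,col,body])
k=c[:,2]>.07; c=c[k]
r=least_squares(res,[.523,.260,.148],loss="soft_l1",f_scale=.002)
print("spray_top",r.x,"axis",ax(r.x),np.median(np.abs(res(r.x))),len(c),"port",port)
hd=c[c[:,2]>.138]; print("head pts mean",hd.mean(0),"max z",np.sort(hd[:,2])[-5:])
st=arm.state(); print(st["t"],st["position"],st["tool_rot"],st["joint_positions"],st["force"])
down=lambda yaw: frame([0,0,-1],[np.cos(yaw),np.sin(yaw),0])
p,q=plan(st["position"],st["tool_rot"],[.5416,.0111,.20],down(0.0))
p,q=plan(p,q,[.5416,.0111,.041],down(0.0))
E
```

```text
motor y [0.0152] end x [-0.0746 -0.0735 -0.0715] 1926
tray [ 0.4031 -0.2386 -0.7521] 0.002881526628858753 1458 nut local x,y 0.006777997809709603 0.037998922281138985 place [ 0.3792 -0.2642]
spray_top [0.5233 0.2583 0.1468] axis [ 0.0157 -0.4223  0.9063] 0.0013783167882031825 1088 port [0.5288 0.1115 0.07  ]
head pts mean [0.5226 0.2605 0.1438] max z [0.1482 0.1484 0.1488 0.1501 0.1518]
1.7833 [0.2535 0.479  0.2803] [0.1837 0.983  0.0003 0.    ] [-1.2739  0.1522  0.1264  1.6839 -0.0199  1.3061  0.0575] [0.3094 0.2138 0.374 ]
16 rows:  -0.0364 -0.0031 0.005 0.0 -0.0 0.0751   -> end [0.5416 0.0111 0.2   ]
5 rows:  0.0 0.0 0.0318 0.0 0.0 0.0   -> end [0.5416 0.0111 0.041 ]
```

>>> jog_arm(motion="-0.036 -0.003 0 0 0 0.075; -0.036 -0.003 0 0 0 0.075; -0.036 -0.003 0 0 0 0.075; -0.036 -0.003 0 0 0 0.075; -0.036 -0.003 0 0 0 0.075; -0.036 -0.003 0 0 0 0.075; -0.036 -0.003 0 0 0 0.075; -0.036 -0.003 0 0 0 0.075")

```text
t: 2.45
position: [0.4691, 0.2924, 0.2803]
tool_rot: [0.468, 0.884, 0.0, 0.0]
force: [-0.0, 0.4, -0.1]
width: 0.0684
gripper_force: 0.0
```

>>> jog_arm(motion="-0.036 -0.003 0 0 0 0.075; -0.036 -0.003 0 0 0 0.075; -0.036 -0.003 0 0 0 0.075; -0.036 -0.003 0 0 0 0.075; -0.036 -0.003 0 0 0 0.075; -0.036 -0.003 0 0 0 0.075; -0.036 -0.003 0 0 0 0.075; -0.036 -0.003 0 0 0 0.075")

```text
t: 3.12
position: [0.5401, 0.0165, 0.2803]
tool_rot: [0.708, 0.706, 0.0, 0.0]
force: [0.9, 0.7, -0.0]
width: 0.0678
gripper_force: 0.0
```

```bash
python3 - <<'E'
from h import *
st=arm.state(); print(st["t"],st["position"],st["tool_rot"],st["joint_positions"])
down=lambda yaw: frame([0,0,-1],[np.cos(yaw),np.sin(yaw),0])
p,q=plan(st["position"],st["tool_rot"],[.5416,.0111,.14],down(0.0))
p,q=plan(p,q,[.5416,.0111,.041],down(0.0))
E
```

```text
3.1167 [0.5401 0.0165 0.2803] [0.708  0.7062 0.0003 0.0003] [-0.6625  0.1737  0.6396  1.6982 -0.1073  1.3042 -0.0044]
5 rows:  -0.0011 0.0003 0.0281 0.0002 -0.0 -0.0005   -> end [0.5416 0.0111 0.14  ]
3 rows:  0.0 0.0 0.033 0.0 0.0 0.0   -> end [0.5416 0.0111 0.041 ]
```

>>> jog_arm(motion="-0.0011 0.0003 0.028 0 0 0; -0.0011 0.0003 0.028 0 0 0; -0.0011 0.0003 0.028 0 0 0; -0.0011 0.0003 0.028 0 0 0; -0.0011 0.0003 0.028 0 0 0; 0 0 0.033 0 0 0; 0 0 0.033 0 0 0; 0 0 0.033 0 0 0")

```text
t: 3.78
position: [0.5416, 0.0129, 0.04]
tool_rot: [0.707, 0.708, 0.001, 0.0]
force: [-0.2, 1.0, 0.3]
width: 0.0684
gripper_force: 0.0
```

>>> jog_arm(motion="0 0 0 0 0 0; 0 0 0 0 0 0; 0 0 0 0 0 0; 0 0 0 0 0 0; 0 0 0 0 0 0; 0 0 0 0 0 0; 0 0 0 0 0 0; 0 0 0 0 0 0", grip=0.2, newtons=25)

```text
t: 4.45
position: [0.5433, 0.0128, 0.0434]
tool_rot: [0.707, 0.707, 0.002, 0.001]
force: [-0.0, -0.4, 7.5]
width: 0.0195
gripper_force: 25.1
```

```bash
python3 - <<'E'
from h import *
p=imaging.read_camera("side"); c=p["color"]
uv=proj(p,[arm.state()["position"],[.5416,.0111,.0535]]); print(uv)
u,v=uv[1].astype(int); cv2.imwrite("pics/s1.png",cv2.resize(c[v-75:v+75,u-90:u+90],None,fx=4,fy=4,interpolation=cv2.INTER_CUBIC)[...,::-1])
E
```

```text
[[336.0278 269.6944]
 [335.6892 266.0075]]
```

View pics/s1.png

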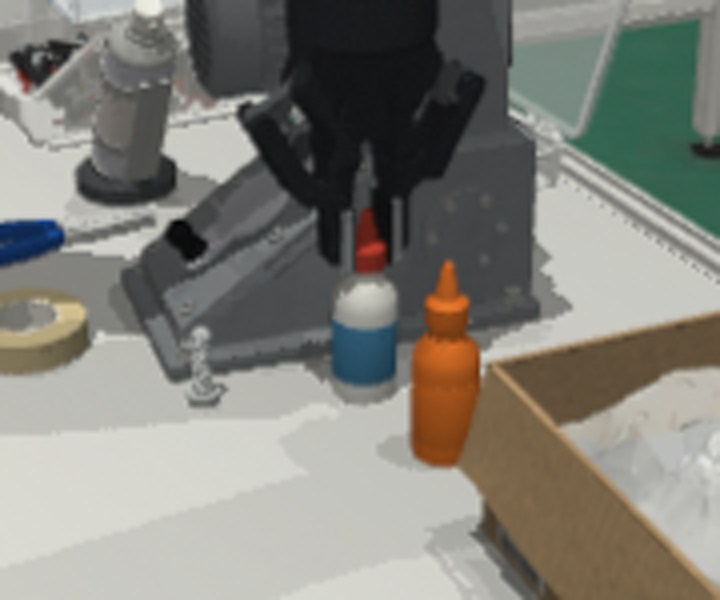

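```bash
python3 - <<'E'
from h import *
p=imaging.read_camera("side"); P=pts(p); c=p["color"].astype(int)
print(arm.state()["position"],"foot/top px",proj(p,[[.5416,.0111,0],[.5416,.0111,.107]]))
u0,v0=335-90,266-75
g=lambda x,y:(P[v0+y//4,u0+x//4],c[v0+y//4,u0+x//4])
for n,x,y in [("Lfinger",328,245),("Lpad",350,240),("Rpad",402,240),("Rfinger",388,235),("cap",370,245),("shoulder",365,290),("blue",362,350),("foot",362,388),("knuckleL",260,120),("body",370,80)]: print(n,*g(x,y))
E
```

```text
[0.5433 0.0128 0.0435] foot/top px [[335.7573 287.9629]
 [335.6178 243.0091]]
Lfinger [0.5181 0.0038 0.095 ] [22 22 25]
Lpad [0.5294 0.0036 0.0948] [94 97 96]
Rpad [0.5604 0.0052 0.087 ] [52 54 55]
Rfinger [0.5519 0.0026 0.0947] [18 18 19]
cap [0.5398 0.0015 0.091 ] [159  52  40]
shoulder [0.5371 0.0009 0.0666] [211 211 201]
blue [ 0.5316 -0.0051  0.0354] [ 44  84 107]
foot [ 0.5328 -0.0024  0.0095] [138 136 130]
knuckleL [0.4809 0.0007 0.1716] [22 24 25]
body [0.541  0.0036 0.1802] [20 21 23]
```

```bash
python3 - <<'E'
from h import *
s=dict(np.load("side0.npz")); P=pts(s); c=s["color"].astype(int)
print("start tcp px",proj(s,[[.173,.6258,.1991],[.173,.6258,.25]]))
k=(np.linalg.norm(P[...,:2]-[.173,.626],axis=-1)<.12)&(P[...,2]>.12)&(P[...,2]<.4)&(s["range_z"]>0)
q=P[k]; print(k.sum(),np.sort(q[:,2])[:10]); lo=q[q[:,2]<q[:,2].min()+.02]; print(lo.mean(0),lo.min(0),lo.max(0))
for n in("side","top"):
    p=imaging.read_camera(n); P=pts(p); c=p["color"].astype(int)
    k=(np.abs(P[...,0]-.543)<.07)&(np.abs(P[...,1]-.0128)<.035)&(P[...,2]>.03)&(P[...,2]<.3)&(c.max(-1)<45)&(p["range_z"]>0)
    q=P[k]; print(n,k.sum(),np.sort(q[:,2])[:12]); lo=q[q[:,2]<.12]; print(lo.mean(0),lo.min(0),lo.max(0))
    print(np.histogram(q[:,2],bins=np.arange(.03,.3,.02))[0])
print(arm.state()["force"],arm.state()["ft_torque"])
E
```

```text
start tcp px [[114.7852 155.1091]
 [110.9639 136.692 ]]
1450 [0.2447 0.2448 0.2449 0.2452 0.2455 0.2456 0.2457 0.2457 0.2461 0.2463]
[0.1717 0.6208 0.2549] [0.1489 0.5644 0.2447] [0.1958 0.6757 0.2646]
side 2542 [0.0788 0.0798 0.0834 0.0839 0.0839 0.0848 0.085  0.0852 0.0853 0.0858
 0.0864 0.0867]
[0.5385 0.0077 0.1034] [ 0.5092 -0.0024  0.0788] [0.5702 0.0211 0.12  ]
[  0   0  26  92 221 366 406 410 203 277 301 121 114]
top 18 [0.2199 0.2236 0.2288 0.2291 0.2316 0.237  0.2379 0.2415 0.2458 0.246
 0.247  0.2475]<stdin>:9: RuntimeWarning: Mean of empty slice.
  ret = um.true_divide(
Traceback (most recent call last):
ValueError: zero-size array to reduction operation minimum which has no identity
```

>>> jog_arm(motion="0 0 0 0 0 0; 0 0 0 0 0 0; 0 0 0 0 0 0; 0 0 0 0 0 0; 0 0 0 0 0 0", grip=0.75)

```text
t: 5.07
position: [0.5412, 0.0127, 0.041]
tool_rot: [0.707, 0.707, -0.0, -0.0]
force: [-0.2, 0.5, -0.5]
width: 0.0641
gripper_force: 0.0
```

>>> jog_arm(motion="0 0 0.01 0 0 0; 0 0 0.008 0 0 0; 0 0 0.005 0 0 0; 0 0 0.003 0 0 0; 0 0 0 0 0 0")

```text
t: 5.48
position: [0.5404, 0.0126, 0.0139]
tool_rot: [0.707, 0.707, -0.001, -0.001]
force: [0.8, 1.0, -0.1]
width: 0.0641
gripper_force: 0.0
```

```bash
python3 - <<'E'
from h import *
p=imaging.read_camera("side"); P=pts(p); c=p["color"]
print(arm.state()["position"],arm.state()["force"])
k=(np.abs(P[...,0]-.543)<.07)&(np.abs(P[...,1]-.0128)<.035)&(P[...,2]>.03)&(P[...,2]<.3)&(c.max(-1)<45)&(p["range_z"]>0)
print(np.sort(P[k][:,2])[:12])
cv2.imwrite("pics/s2.png",cv2.resize(c[205:305,285:405],None,fx=5,fy=5,interpolation=cv2.INTER_CUBIC)[...,::-1])
E
```

```text
[0.5408 0.0125 0.0144] [-0.1758  0.8055  0.8787]
[0.0477 0.0501 0.0527 0.0528 0.0537 0.0544 0.0549 0.0554 0.0562 0.0568
 0.0572 0.0574]
```

View pics/s2.png

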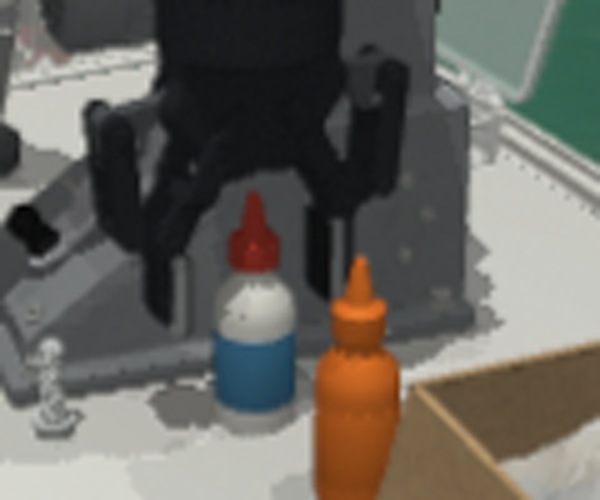

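>>> jog_arm(motion="0 0 0.002 0 0 0; 0 0 0 0 0 0; 0 0 0 0 0 0; 0 0 0 0 0 0; 0 0 0 0 0 0; 0 0 0 0 0 0", grip=0.2, newtons=30)

```text
t: 6.03
position: [0.5417, 0.0127, 0.0134]
tool_rot: [0.707, 0.707, 0.0, 0.0]
force: [-0.5, 0.8, 0.9]
width: 0.0318
gripper_force: 29.9
```

>>> jog_arm(motion="0 0 -0.01 0 0 0; 0 0 -0.02 0 0 0; 0 0 -0.03 0 0 0; 0 0 0 0 0 0")

```text
t: 6.37
position: [0.5452, 0.0124, 0.0781]
tool_rot: [0.707, 0.707, 0.004, 0.003]
force: [0.3, 0.4, -0.2]
width: 0.0323
gripper_force: 30.1
```

```bash
python3 - <<'E'
from h import *
st=arm.state(); print(st["joint_positions"])
p=imaging.read_camera("side"); P=pts(p); c=p["color"].astype(int)
k=(np.abs(P[...,0]-.543)<.03)&(np.abs(P[...,1]-.0128)<.03)&(P[...,2]>.01)&(c[...,2]>c[...,0]+30)
q=P[k]; print("blue label",k.sum(),q.min(0),q.max(0))
down=lambda yaw: frame([0,0,-1],[np.cos(yaw),np.sin(yaw),0])
z=.13
a,q=plan(st["position"],st["tool_rot"],[.44,.012,z],down(0))
a,q=plan(a,q,[.379,-.2642,z],down(-.6))
E
```

```text
[-0.5705  0.3904  0.5823  1.9361 -0.2755  0.8843  0.1523]
blue label 224 [ 0.5254 -0.0098  0.0774] [0.5582 0.0135 0.112 ]
4 rows:  -0.0001 -0.0262 -0.0131 0.0022 -0.0003 0.0001   -> end [0.44  0.012 0.13 ]
9 rows:  -0.0319 0.0016 -0.0 0.0 0.0 0.0667   -> end [ 0.379  -0.2642  0.13  ]
```

>>> jog_arm(motion="0 -0.026 -0.013 0 0 0; 0 -0.026 -0.013 0 0 0; 0 -0.026 -0.013 0 0 0; 0 -0.026 -0.013 0 0 0")

```text
t: 6.75
position: [0.435, 0.0123, 0.1245]
tool_rot: [0.707, 0.707, -0.001, -0.001]
force: [0.0, 1.6, -1.0]
width: 0.0322
gripper_force: 30.2
```

>>> jog_arm(motion="-0.032 0.0016 0 0 0 0.067; -0.032 0.0016 0 0 0 0.067; -0.032 0.0016 0 0 0 0.067; -0.032 0.0016 0 0 0 0.067; -0.032 0.0016 0 0 0 0.067; -0.032 0.0016 0 0 0 0.067; -0.032 0.0016 0 0 0 0.067; -0.032 0.0016 0 0 0 0.067")

```text
t: 7.42
position: [0.3901, -0.2376, 0.1247]
tool_rot: [0.87, 0.494, -0.0, -0.0]
force: [-0.4, 0.6, -1.5]
width: 0.0325
gripper_force: 30.2
```

>>> jog_arm(motion="-0.03 0.0016 0 0 0 0.067; 0 0 0 0 0 0; 0 0 0 0 0 0")

```text
t: 7.67
position: [0.3754, -0.2642, 0.1246]
tool_rot: [0.886, 0.464, -0.0, -0.001]
force: [-0.8, 0.3, -1.1]
width: 0.0323
gripper_force: 30.2
```

```bash
python3 - <<'E'
from h import *
st=arm.state(); print(st["position"],st["tool_rot"],st["width"],st["joint_positions"])
p=imaging.read_camera("side"); P=pts(p); c=p["color"].astype(int); cv2.imwrite("pics/s3.png",p["color"][200:460,220:460][...,::-1].repeat(2,0).repeat(2,1))
k=(np.linalg.norm(P[...,:2]-st["position"][:2],axis=-1)<.04)&(P[...,2]>.01)&(c[...,2]>c[...,0]+30)
q=P[k]; print("blue label",k.sum(),q.min(0),q.max(0))
down=lambda yaw: frame([0,0,-1],[np.cos(yaw),np.sin(yaw),0])
a,q=plan(st["position"],st["tool_rot"],[.379,-.2642,.05],down(-.6))
a,q=plan(a,q,[.379,-.2642,.018],down(-.6),N=4)
E
```

```text
[ 0.3754 -0.2642  0.1246] [ 0.8859  0.4638 -0.0005 -0.0005] 0.03231040198513179 [-0.2975  0.209   0.9239  2.0794 -0.205   0.9465  0.1308]
blue label 484 [ 0.3546 -0.285   0.123 ] [ 0.3862 -0.2631  0.1586]
3 rows:  0.0007 0.001 0.0249 -0.0005 0.0001 -0.0021   -> end [ 0.379  -0.2642  0.05  ]
4 rows:  0.0 0.0 0.008 0.0 0.0 0.0   -> end [ 0.379  -0.2642  0.018 ]
```

View pics/s3.png

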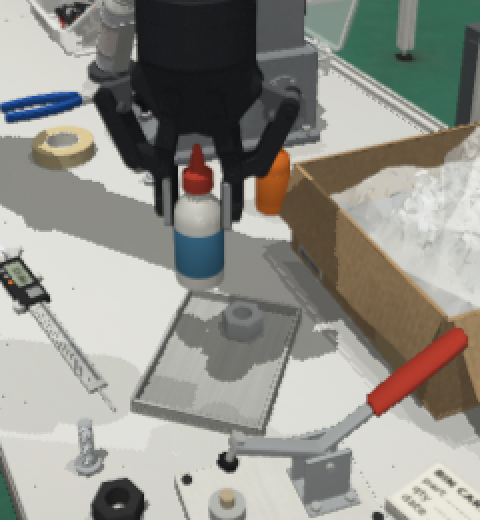

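>>> jog_arm(motion="0.0007 0.001 0.025 0 0 0; 0.0007 0.001 0.025 0 0 0; 0.0007 0.001 0.025 0 0 0; 0 0 0.012 0 0 0; 0 0 0.008 0 0 0; 0 0 0.006 0 0 0; 0 0 0.005 0 0 0; 0 0 0 0 0 0")

```text
t: 8.38
position: [0.381, -0.2625, 0.0187]
tool_rot: [0.885, 0.466, -0.0, -0.0]
force: [-0.0, 0.2, -0.9]
width: 0.0324
gripper_force: 30.2
```

>>> jog_arm(motion="0 0 0.001 0 0 0; 0 0 0.001 0 0 0; 0 0 0 0 0 0")

```text
t: 8.63
position: [0.3813, -0.2632, 0.0175]
tool_rot: [0.885, 0.466, 0.001, 0.0]
force: [0.4, 0.8, -0.9]
width: 0.0321
gripper_force: 30.2
```

>>> jog_arm(motion="0 0 0.001 0 0 0; 0 0 0 0 0 0; 0 0 0 0 0 0")

```text
t: 8.88
position: [0.3813, -0.2633, 0.0164]
tool_rot: [0.885, 0.466, 0.0, 0.0]
force: [-0.2, -0.7, 1.0]
width: 0.0323
gripper_force: 30.4
```

>>> jog_arm(motion="0 0 0 0 0 0; 0 0 0 0 0 0; 0 0 0 0 0 0; 0 0 0 0 0 0; 0 0 0 0 0 0; 0 0 0 0 0 0", grip=0.75)

```text
t: 9.38
position: [0.3808, -0.263, 0.016]
tool_rot: [0.885, 0.466, 0.0, -0.0]
force: [-0.9, -0.4, 0.0]
width: 0.0639
gripper_force: 0.0
```

>>> jog_arm(motion="0 0 -0.02 0 0 0; 0 0 -0.04 0 0 0; 0 0 -0.04 0 0 0; 0 0 -0.04 0 0 0; 0 0 -0.04 0 0 0; 0 0 0 0 0 0")

```text
t: 9.88
position: [0.3851, -0.2663, 0.2029]
tool_rot: [0.885, 0.466, 0.005, 0.005]
force: [1.1, -1.4, 0.5]
width: 0.064
gripper_force: 0.0
```

```bash
python3 - <<'E'
from h import *
st=arm.state(); print(st["position"],st["tool_rot"],st["joint_positions"])
p=imaging.read_camera("side"); P=pts(p); c=p["color"].astype(int)
k=(np.linalg.norm(P[...,:2]-[.381,-.263],axis=-1)<.04)&(P[...,2]>.006)&(P[...,2]<.115)
q=P[k]
for lo in np.arange(.01,.11,.02): s=q[(q[:,2]>lo)&(q[:,2]<lo+.02)]; print(lo,len(s),s.mean(0))
print("top",q[:,2].max())
# plan to cover: lean toward -y by b
n=Rg@[-.574,0,.819]; dn=Rg@[-.819,0,-.574]; ey=Rg@[0,1,0]
th=.14; knob=face(.026+.085*np.cos(th),-.085*np.sin(th),.019)
b=.25; zt=-(n*np.cos(b)-ey*np.sin(b))
tan=-(ey*np.cos(th)+dn*np.sin(th))
print("knob",knob,"n",n,"tool z",zt)
for s in(1,-1):
    R=frame(zt,s*tan); w=(Ro.from_quat(st["tool_rot"]).inv()*R).magnitude(); print(s,w,R.as_quat())
E
```

```text
[ 0.3851 -0.2663  0.2029] [0.885  0.4655 0.0053 0.0045] [-0.4117  0.0837  0.9893  1.9765 -0.0837  1.1073  0.0102]
0.01 293 [ 0.3698 -0.2797  0.0186]
0.03 250 [ 0.3726 -0.2769  0.0403]
0.049999999999999996 348 [ 0.3739 -0.2744  0.0612]
0.06999999999999999 176 [ 0.375  -0.2711  0.0808]
0.08999999999999998 119 [ 0.3772 -0.2681  0.0968]
top 0.11008251284615585
knob [0.4819 0.1098 0.0613] n [-0.5604  0.1241  0.819 ] tool z [ 0.5965  0.1213 -0.7935]
1 1.1443759597575 [ 0.947   0.0027  0.3151 -0.0631]
-1 2.2299640915267047 [-0.0027  0.947   0.0631  0.3151]
```

```bash
cat >> h.py <<'E'
n=Rg@[-.574,0,.819]; dn=Rg@[-.819,0,-.574]; ey=Rg@[0,1,0]; OFF=.033; PU=.026
def knobpose(th,H,back=0,b=.12,dU=0,dV=0,off=None):
    off=OFF if off is None else off
    r=dn*np.cos(th)-ey*np.sin(th); t=-(ey*np.cos(th)+dn*np.sin(th))
    z=-(n*np.cos(b)+r*np.sin(b)); R=frame(z,t)
    tip=face(PU+dU,dV,H)+.085*r+np.tan(b)*(H-.019)*r
    return tip+z*(off-back),R
E
python3 - <<'E'
from h import *
st=arm.state(); p,R=knobpose(.14,.012,.08); print(p,R.as_quat())
p,q=plan(st["position"],st["tool_rot"],p,R)
E
```

```text
[0.4557 0.1149 0.0911] [ 0.9335 -0.0339  0.3527  0.0557]
12 rows:  0.0182 -0.0276 0.0129 -0.0376 0.0503 0.0829   -> end [0.4557 0.1149 0.0911]
```

>>> jog_arm(motion="0.0182 -0.0276 0.0129 -0.0376 0.0503 0.0829; 0.0182 -0.0276 0.0129 -0.0376 0.0503 0.0829; 0.0182 -0.0276 0.0129 -0.0376 0.0503 0.0829; 0.0182 -0.0276 0.0129 -0.0376 0.0503 0.0829; 0.0182 -0.0276 0.0129 -0.0376 0.0503 0.0829; 0.0182 -0.0276 0.0129 -0.0376 0.0503 0.0829", grip=0.45)

```text
t: 10.43
position: [0.3449, -0.099, 0.1358]
tool_rot: [0.949, 0.278, 0.148, 0.021]
force: [-1.6, 0.7, 0.1]
width: 0.0385
gripper_force: 0.0
```

>>> jog_arm(motion="0.0182 -0.0276 0.0129 -0.0376 0.0503 0.0829; 0.0182 -0.0276 0.0129 -0.0376 0.0503 0.0829; 0.0182 -0.0276 0.0129 -0.0376 0.0503 0.0829; 0.0182 -0.0276 0.0129 -0.0376 0.0503 0.0829; 0.0182 -0.0276 0.0129 -0.0376 0.0503 0.0829; 0 0 0 0 0 0")

```text
t: 10.93
position: [0.3483, -0.0794, 0.1728]
tool_rot: [0.95, 0.244, 0.194, 0.027]
force: [-0.5, -1.1, 0.1]
width: 0.0387
gripper_force: 0.0
```

```bash
cat > look.py <<'E'
from h import *
import sys
st=arm.state(); print(st["t"],st["position"],st["tool_rot"],st["joint_positions"],st["width"])
R=Ro.from_quat(st["tool_rot"]).as_matrix(); z=R[:,2]; D=[]
for nme in("side","top"):
    p=imaging.read_camera(nme); P=pts(p); c=p["color"].astype(int)
    cv2.imwrite(f"pics/{nme}_{sys.argv[1]}.png",p["color"][...,::-1])
    L=(P-st["position"])@R   # tool coordinates of the points
    k=(p["range_z"]>0)&(c.max(-1)<60)&(np.abs(L[...,0])<.04)&(np.abs(L[...,1])<.075)&(L[...,2]<.03)&(L[...,2]>-.2)
    q=L[k]; print(nme,k.sum(),"max tool z",np.sort(q[:,2])[-12:] if len(q) else "")
    f=q[q[:,2]>np.sort(q[:,2])[-3]-.04] if len(q)>5 else q
    if len(f): print(" finger pts tool xy lo/hi",f.min(0),f.max(0),f.mean(0))
E
python3 look.py a; python3 - <<'E'
from h import *
st=arm.state(); p,R=knobpose(.14,.012,.08); plan(st["position"],st["tool_rot"],p,R)
a=cv2.imread("pics/side_a.png"); b=cv2.imread("pics/top_a.png")
cv2.imwrite("pics/a.png",np.hstack([cv2.resize(a[170:310,220:360],(400,400)),cv2.resize(b[190:290,220:320],(400,400))]))
E
```

```text
10.9333 [ 0.3483 -0.0794  0.1728] [0.9498 0.244  0.1938 0.0272] [ 0.5077 -0.3724 -0.1973  2.4458 -0.3493  0.7268 -0.5342] 0.0386546281243864
side 3886 max tool z [-0.0366 -0.0365 -0.0362 -0.036  -0.0358 -0.0356 -0.0351 -0.0349 -0.0348
 -0.0348 -0.0348 -0.0346]
 finger pts tool xy lo/hi [-0.0127 -0.029  -0.0748] [ 0.0102  0.0339 -0.0346] [-0.0017 -0.0009 -0.0554]
top 1675 max tool z [-0.0495 -0.0495 -0.0475 -0.047  -0.0461 -0.0456 -0.0451 -0.0448 -0.0437
 -0.0435 -0.0431 -0.0431]
 finger pts tool xy lo/hi [-0.0091 -0.0448 -0.0834] [ 0.0141  0.0462 -0.0431] [ 0.0083 -0.001  -0.0688]
7 rows:  0.0143 -0.0253 0.018 -0.0354 0.0404 0.0757   -> end [0.4557 0.1149 0.0911]
```

View pics/a.png

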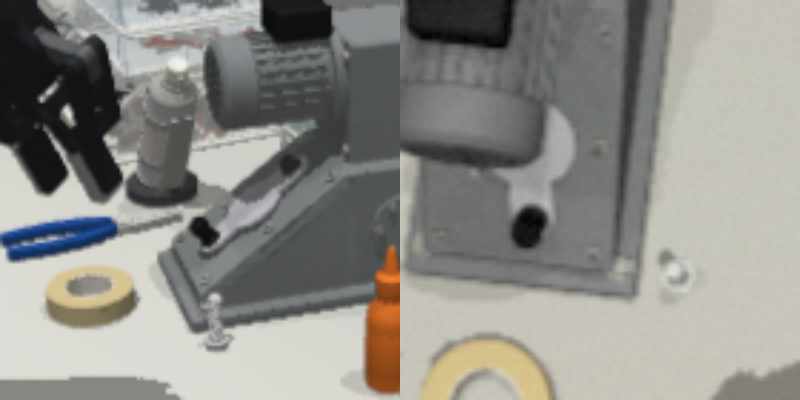

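```bash
python3 - <<'E'
from h import *
st=arm.state(); R0=Ro.from_quat(st["tool_rot"]); print("tool z",R0.as_matrix()[:,2],R0.as_matrix()[:,1])
p,R=knobpose(.14,.012,.05); 
a,q=plan(st["position"],st["tool_rot"],[.445,.02,.17],R0)
a,q=plan(a,q,p,R)
# knob position from top picture: black blob near the predicted knob
im=cv2.imread("pics/top_a.png")
E
```

```text
tool z [ 0.3817  0.0456 -0.9231] [ 0.4568 -0.8776  0.1455]
4 rows:  0.0307 -0.0108 0.0109 0.0 0.0 0.0   -> end [0.445 0.02  0.17 ]
6 rows:  0.0 -0.0162 0.0172 -0.0413 0.0471 0.0883   -> end [0.4753 0.111  0.0687]
```

>>> jog_arm(motion="0.0307 -0.0108 0.0109 0 0 0; 0.0307 -0.0108 0.0109 0 0 0; 0.0307 -0.0108 0.0109 0 0 0; 0.0307 -0.0108 0.0109 0 0 0; 0 0 0 0 0 0")

```text
t: 11.45
position: [0.4495, 0.0291, 0.1724]
tool_rot: [0.947, 0.254, 0.197, 0.024]
force: [0.2, 0.3, 0.7]
width: 0.0385
gripper_force: 0.0
```

>>> jog_arm(motion="0 -0.0162 0.0172 -0.0413 0.0471 0.0883; 0 -0.0162 0.0172 -0.0413 0.0471 0.0883; 0 -0.0162 0.0172 -0.0413 0.0471 0.0883; 0 0 0 0 0 0")

```text
t: 11.78
position: [0.4486, 0.0605, 0.1328]
tool_rot: [0.955, 0.15, 0.255, 0.038]
force: [-0.2, -0.7, 1.4]
width: 0.0385
gripper_force: 0.0
```

```bash
python3 - <<'E'
from h import *
st=arm.state(); print(st["position"],st["joint_positions"])
p,R=knobpose(.14,.012,.05); 
a,q=plan(st["position"],st["tool_rot"],p,R)
p=imaging.read_camera("top"); P=pts(p); c=p["color"]
L=(P-g0)@Rg; f=L-[.014,0,.109]; H=f@[-.574,0,.819]; U=f@[-.819,0,-.574]; V=f[...,1]
k=(c.max(-1)<60)&(p["range_z"]>0)&(U>.085)&(U<.13)&(np.abs(V)<.045)&(H>.0)&(H<.04)
v,u=np.nonzero(k); print("knob dark px",k.sum(),u.mean(),v.mean(),"top H>.025: U,V",U[k&(H>.024)].mean(),V[k&(H>.024)].mean(),(k&(H>.024)).sum(),np.percentile(V[k],[3,97]),np.percentile(U[k],[3,97]))
E
```

```text
[0.4486 0.0605 0.1328] [ 0.736  -0.2292 -0.9708  2.449  -0.1856  0.3201 -1.3684]
4 rows:  -0.0011 -0.0138 0.0166 -0.0398 0.045 0.0867   -> end [0.4753 0.111  0.0687]
knob dark px 63 251.71428571428572 246.5079365079365 top H>.025: U,V 0.1098499546839934 -0.011198461058967879 39 [-0.0172 -0.0046] [0.1034 0.1156]
```

```bash
python3 - <<'E'
from h import *
st=arm.state()
p,R=knobpose(.135,.012,.04,b=0); a,q=plan(st["position"],st["tool_rot"],p,R)
for th in (.135,.6,1.2):
    p,R=knobpose(th,.012,0,b=0); print(th,p,R.as_matrix()[:,1],R.as_matrix()[:,2])
E
```

```text
4 rows:  -0.0005 -0.0143 0.0192 -0.034 0.015 0.089   -> end [0.4819 0.1102 0.0613]
0.135 [0.5043 0.1052 0.0285] [-0.1067 -0.9913  0.0773] [ 0.5603 -0.1241 -0.8189]
0.6 [0.5077 0.067  0.0366] [ 0.273  -0.9058  0.3241] [ 0.5603 -0.1241 -0.8189]
1.2 [0.5324 0.0296 0.0592] [ 0.6668 -0.5188  0.5349] [ 0.5603 -0.1241 -0.8189]
```

>>> jog_arm(motion="-0.0005 -0.0143 0.0192 -0.034 0.015 0.089; -0.0005 -0.0143 0.0192 -0.034 0.015 0.089; -0.0005 -0.0143 0.0192 -0.034 0.015 0.089; -0.0005 -0.0143 0.0192 -0.034 0.015 0.089; 0 0 0 0 0 0")

```text
t: 12.25
position: [0.4644, 0.0707, 0.1179]
tool_rot: [0.958, 0.055, 0.277, 0.047]
force: [0.8, -0.5, 0.2]
width: 0.0385
gripper_force: 0.0
```

```bash
python3 look.py b; python3 - <<'E'
from h import *
st=arm.state()
p,R=knobpose(.135,.012,.03,b=0); a,q=plan(st["position"],st["tool_rot"],p,R)
p,R=knobpose(.135,.012,0,b=0); a,q=plan(a,q,p,R)
E
```

```text
12.25 [0.4644 0.0707 0.1179] [0.9583 0.0546 0.2767 0.0466] [ 0.989  -0.2098 -1.3234  2.4545  0.2342  0.2353 -2.0532] 0.038462043886772906
side 1725 max tool z [-0.0404 -0.0402 -0.0399 -0.0394 -0.039  -0.0381 -0.0377 -0.0372 -0.0364
 -0.0363 -0.0351 -0.035 ]
 finger pts tool xy lo/hi [-0.0126 -0.0241 -0.0747] [ 0.0093  0.0361 -0.035 ] [-0.0032  0.0159 -0.0558]
top 1554 max tool z [-0.0437 -0.0424 -0.0423 -0.042  -0.0419 -0.0417 -0.0412 -0.0406 -0.039
 -0.0385 -0.0369 -0.0358]
 finger pts tool xy lo/hi [-0.007  -0.0334 -0.0784] [ 0.0133  0.0392 -0.0358] [ 0.0051 -0.0033 -0.0603]
3 rows:  -0.004 -0.0151 0.0212 -0.0221 0.0108 0.0601   -> end [0.4875 0.1089 0.0531]
1 rows:  -0.0 0.0 0.03 0.0 0.0 0.0   -> end [0.5043 0.1052 0.0285]
```

```bash
cat > kin.py <<'E'
from h import *
from scipy.optimize import least_squares
import itertools
D=[([-1.4,.3992,.045,1.5379,-.0187,1.2069,-.0507],[.173,.6258,.1991],[.1344,.9909,-.001,-.0001]),
([-1.2739,.1522,.1264,1.6839,-.0199,1.3061,.0575],[.2535,.479,.2803],[.1837,.983,.0003,0]),
([-.6625,.1737,.6396,1.6982,-.1073,1.3042,-.0044],[.5401,.0165,.2803],[.708,.7062,.0003,.0003]),
([-.5705,.3904,.5823,1.9361,-.2755,.8843,.1523],[.5452,.0124,.0781],[.707,.707,.004,.003]),
([-.2975,.209,.9239,2.0794,-.205,.9465,.1308],[.3754,-.2642,.1246],[.8859,.4638,-.0005,-.0005]),
([-.4117,.0837,.9893,1.9765,-.0837,1.1073,.0102],[.3851,-.2663,.2029],[.885,.4655,.0053,.0045]),
([.5077,-.3724,-.1973,2.4458,-.3493,.7268,-.5342],[.3483,-.0794,.1728],[.9498,.244,.1938,.0272]),
([.736,-.2292,-.9708,2.449,-.1856,.3201,-1.3684],[.4486,.0605,.1328],[.955,.15,.255,.038]),
([.989,-.2098,-1.3234,2.4545,.2342,.2353,-2.0532],[.4644,.0707,.1179],[.9583,.0546,.2767,.0466])]
Lo=np.array([-2.82,-.49,-1.37,0,-1.36,.23,-2.94]); Hi=np.array([2.82,2.23,1.46,2.46,4.5,2,2.94])
def fk(q,sg,v):
    # v: translations after each joint x,z (7*2) + base z + yaw offset for 1 and 7
    p=np.array([0,0,v[14]]); R=Ro.from_euler("z",v[15])
    for i in range(7):
        R=R*Ro.from_euler("zyzyzyz"[i],sg[i]*q[i]); p=p+R.apply([v[2*i],0,v[2*i+1]])
    return p,R*Ro.from_euler("z",v[16])
def fit():
    best=None
    for s in itertools.product([-1,1],repeat=4):
        sg=[s[0],1,s[1],1,s[2],1,s[3]]
        for y7 in(0,1.57,3.14,-1.57):
            v0=np.zeros(17); v0[[3,7,13,14]]=[.35,.3,.25,.35]; v0[16]=y7
            def res(v):
                o=[]
                for q,p,Q in D:
                    a,R=fk(q,sg,v); o+=[*(a-p),*(.3*(R.inv()*Ro.from_quat(Q)).as_rotvec())]
                return np.r_[o,v[:14]*1e-3]
            r=least_squares(res,v0,max_nfev=40)
            if best is None or r.cost<best[0]: best=(r.cost,sg,r.x,np.abs(r.fun[:54]).max())
    return best
def ik(sg,v,p,R,seed):
    def res(q):
        a,Q=fk(q,sg,v); return np.r_[10*(a-p),3*(Q.inv()*R).as_rotvec(),.003*(q-seed)]
    r=least_squares(res,np.clip(seed,Lo+.02,Hi-.02),bounds=(Lo+.01,Hi-.01)); a,Q=fk(r.x,sg,v)
    return r.x,np.linalg.norm(a-p),(Q.inv()*R).magnitude()
if __name__=="__main__":
    b=fit(); print(b); np.savez("kin.npz",sg=b[1],v=b[2])
E
time python3 kin.py
```

```text
(np.float64(0.0002005141721696264), [-1, 1, -1, 1, -1, 1, -1], array([-0.001 ,  0.    , -0.0089,  0.2625,  0.0078,  0.2625,  0.0176,
        0.232 , -0.0191,  0.232 ,  0.0022,  0.184 , -0.0186,  0.184 ,
        0.2488, -0.0621,  1.5114]), np.float64(0.009715081662181687))
real	0m20.519s
user	0m20.920s
sys	0m0.104s
```

```bash
cat > ex.py <<'E'
from kin import *
k=np.load("kin.npz"); sg,v=k["sg"],k["v"]; rng=np.random.default_rng(0)
def tiltpose(th,a,lean,roll,H=.012,back=0):
    # tool up-vector in gearbox frame: tilt a toward -x, lean toward -y; roll: angle of closing line from face -y
    up=Rg@np.array([-np.sin(a),-np.tan(lean),np.cos(a)]); up/=np.linalg.norm(up)
    y=-(ey*np.cos(roll)+dn*np.sin(roll)); R=frame(-up,y)
    r=dn*np.cos(th)-ey*np.sin(th); tip=face(PU,0,.019)+.085*r+(up/(up@n))*(H-.019)
    return tip-up*(OFF-back),R
def margin(p,R,n=6):
    best=(-1,None)
    for i in range(n):
        s=np.array([rng.uniform(-1,1),rng.uniform(-.3,.8),rng.uniform(-1,1),rng.uniform(1.5,2.3),rng.uniform(-.5,.5),rng.uniform(.4,1.5),rng.uniform(-1.5,1.5)])
        q,e,w=ik(sg,v,p,R,s)
        if e<.004 and w<.03:
            m=np.min(np.r_[q-Lo,Hi-q])
            if m>best[0]: best=(m,q)
    return best
if __name__=="__main__":
    for a in(.6,.45):
        for lean in(0,.3,.6):
            for roll in(0,1.57,.8,-.8):
                o=[]
                for th,rr in((.135,roll),(1.2,roll),(1.2,roll+1.07)):
                    m,q=margin(*tiltpose(th,a,lean,rr),n=5); o.append(round(m,2))
                print(a,lean,roll,o)
E
time timeout 500 python3 ex.py
```

```text
0.6 0 0 [np.float64(0.07), -1, np.float64(0.07)]
0.6 0 1.57 [np.float64(0.04), np.float64(0.05), np.float64(0.02)]
0.6 0 0.8 [np.float64(0.01), np.float64(0.08), np.float64(0.05)]
0.6 0 -0.8 [np.float64(0.11), np.float64(0.12), np.float64(0.01)]
0.6 0.3 0 [-1, -1, -1]
0.6 0.3 1.57 [-1, -1, np.float64(0.01)]
0.6 0.3 0.8 [-1, -1, -1]
0.6 0.3 -0.8 [np.float64(0.02), np.float64(0.01), -1]
0.6 0.6 0 [-1, np.float64(0.01), -1]
0.6 0.6 1.57 [-1, -1, -1]
0.6 0.6 0.8 [-1, np.float64(0.03), -1]
0.6 0.6 -0.8 [np.float64(0.01), np.float64(0.01), np.float64(0.01)]
0.45 0 0 [np.float64(0.01), np.float64(0.06), np.float64(0.05)]
0.45 0 1.57 [np.float64(0.01), np.float64(0.1), np.float64(0.13)]
0.45 0 0.8 [np.float64(0.13), np.float64(0.01), np.float64(0.07)]
0.45 0 -0.8 [np.float64(0.12), np.float64(0.15), np.float64(0.09)]
0.45 0.3 0 [-1, np.float64(0.04), np.float64(0.01)]
0.45 0.3 1.57 [np.float64(0.02), np.float64(0.01), np.float64(0.03)]
0.45 0.3 0.8 [-1, np.float64(0.06), np.float64(0.01)]
0.45 0.3 -0.8 [np.float64(0.01), np.float64(0.07), np.float64(0.05)]
0.45 0.6 0 [-1, np.float64(0.01), np.float64(0.01)]
0.45 0.6 1.57 [-1, np.float64(0.01), np.float64(0.01)]
0.45 0.6 0.8 [-1, np.float64(0.01), np.float64(0.01)]
0.45 0.6 -0.8 [np.float64(0.01), np.float64(0.01), np.float64(0.01)]
real	0m10.891s
user	0m11.411s
sys	0m0.053s
```

```bash
cat > ex2.py <<'E'
from ex import *
def ikm(p,R,n=8):
    best=(-1,None)
    for i in range(n):
        s=np.array([rng.uniform(-1.2,1.2),rng.uniform(-.3,.8),rng.uniform(-1.2,1.2),rng.uniform(1.5,2.3),rng.uniform(-1,3),rng.uniform(.4,1.5),rng.uniform(-2,2)])
        def res(q):
            a,Q=fk(q,sg,v); m=np.minimum(q-Lo,Hi-q)
            return np.r_[30*(a-p),10*(Q.inv()*R).as_rotvec(),.05*np.exp(-m/.12)]
        r=least_squares(res,s,bounds=(Lo,Hi)); q=r.x; a,Q=fk(q,sg,v)
        if np.linalg.norm(a-p)<.005 and (Q.inv()*R).magnitude()<.03:
            m=np.min(np.r_[q-Lo,Hi-q])
            if m>best[0]: best=(m,q)
    return best
if __name__=="__main__":
  for a in(.6,.5):
    for roll in(-1.4,-1.1,-.8,-.5,-.2,.1,.4,.8,1.2):
        for th in(.135,1.2):
            m,q=ikm(*tiltpose(th,a,0,roll)); print(a,roll,th,round(m,2),q)
E
timeout 500 python3 ex2.py
```

```text
0.6 -1.4 0.135 0.1 [ 0.2132  0.3658 -0.7464  2.3626  1.655   0.5657  1.155 ]
0.6 -1.4 1.2 0.12 [ 0.6925  0.3697 -1.0346  2.3436  1.602   0.5215  1.4398]
0.6 -1.1 0.135 0.1 [ 0.1902  0.3699 -0.7377  2.358   1.6489  0.5727  1.4485]
0.6 -1.1 1.2 0.12 [ 0.668   0.3711 -1.0249  2.3416  1.601   0.5287  1.7277]
0.6 -0.8 0.135 0.1 [ 0.1586  0.3716 -0.7192  2.3565  1.647   0.5757  1.7352]
0.6 -0.8 1.2 0.12 [ 0.6436  0.3723 -1.0142  2.3428  1.6055  0.5351  2.0096]
0.6 -0.5 0.135 0.1 [ 0.1208  0.3711 -0.692   2.3582  1.6495  0.5746  2.0164]
0.6 -0.5 1.2 0.11 [ 0.6205  0.3728 -1.0026  2.3471  1.615   0.5398  2.2872]
0.6 -0.2 0.135 0.1 [ 0.0793  0.3685 -0.6581  2.3628  1.6562  0.5695  2.2934]
0.6 -0.2 1.2 0.11 [ 0.5999  0.3722 -0.9901  2.3541  1.6285  0.542   2.5621]
0.6 0.1 0.135 0.09 [ 0.0331  0.3634 -0.6152  2.37    1.6665  0.5592  2.5674]
0.6 0.1 1.2 0.1 [ 0.5616  0.3582 -0.9495  2.3632  1.6414  0.5258  2.8354]
0.6 0.4 0.135 -1 None
0.6 0.4 1.2 0.0 [-0.3854  0.2255  0.1013  2.3825  1.7259  0.23    2.94  ]
0.6 0.8 0.135 0.0 [-0.9512  0.312   0.4662  2.3819  1.4728  0.23   -2.94  ]
0.6 0.8 1.2 
[... 892 characters left out ...]
 0.6356  2.54  ]
0.5 -0.2 1.2 0.13 [-1.3885  0.5676  1.2836  2.3102 -1.1665  0.3636 -1.2166]
0.5 0.1 0.135 0.13 [ 0.4458  0.5467 -1.0917  2.3261  1.5412  0.7619  2.794 ]
0.5 0.1 1.2 0.13 [-1.3974  0.5676  1.2824  2.3203 -1.1811  0.3565 -0.9101]
0.5 0.4 0.135 0.08 [-1.5639  0.6598  1.2266  2.3496 -1.2514  0.3143 -0.7675]
0.5 0.4 1.2 0.14 [ 0.3795  0.274  -0.6999  2.3207  1.2488  0.3909 -2.7824]
0.5 0.8 0.135 0.11 [ 0.0051  0.3269 -0.5355  2.3499  1.417   0.4555 -2.7616]
0.5 0.8 1.2 0.12 [ 0.6589  0.384  -1.0361  2.3363  1.4086  0.5315 -2.5013]
0.5 1.2 0.135 0.09 [ 0.2907  0.4162 -0.8648  2.3658  1.5225  0.5938 -2.4226]
0.5 1.2 1.2 0.11 [ 0.6803  0.3825 -1.0452  2.3501  1.4269  0.5249 -2.1105]
```

```bash
cat > sim.py <<'E'
from ex2 import *
def jac(q):
    p0,R0=fk(q,sg,v); J=np.zeros((6,7))
    for i in range(7):
        d=np.array(q,float); d[i]+=1e-5; p,R=fk(d,sg,v); J[:,i]=np.r_[(p-p0),(R*R0.inv()).as_rotvec()]/1e-5
    return J,p0,R0
def follow(q,poses):
    """min-norm differential IK with limits clipped"""
    q=np.array(q,float)
    for p,R in poses:
        for _ in range(6):
            J,a,Q=jac(q); e=np.r_[p-a,(R*Q.inv()).as_rotvec()]; W=np.ones(7)
            for _ in range(3):
                Jw=J*W; dq=W*(Jw.T@np.linalg.solve(Jw@Jw.T+1e-4*np.eye(6),e)); bad=((q+dq<Lo)|(q+dq>Hi))&(W>0)
                if not bad.any(): break
                W[bad]=0
            q=np.clip(q+dq,Lo,Hi)
    a,Q=fk(q,sg,v); return q,np.linalg.norm(a-p),(Q.inv()*R).magnitude()
if __name__=="__main__":
    q0=arm.state()["joint_positions"]; print("now",q0)
    for roll in(-1.4,-.8,-.2):
        for back in(.06,.1):
            p,R=tiltpose(.135,.6109,0,roll,back=back); m,qg=ikm(p,R)
            if qg is None: print(roll,back,"none"); continue
            alt=qg.copy(); alt[6]-=np.pi*np.sign(alt[6])
            for g in(qg,alt):
                N=20; path=[fk(q0+(g-q0)*s,sg,v) for s in np.linspace(1/N,1,N)]
                q,e,w=follow(q0,path); print(roll,back,"goal",g,"\n   sim",q,round(e,4),round(w,3)," minz",min(x[0][2] for x in path),[x[0].round(3) for x in path[4::5]])
E
timeout 500 python3 sim.py
```

```text
now [ 0.9893 -0.2102 -1.3222  2.4551  0.2287  0.2359 -2.045 ]
-1.4 0.06 goal [ 0.1976  0.1525 -0.7495  2.3995  1.346   0.4835  1.3838] 
   sim [ 0.4345  0.2066 -1.0156  2.4017  1.3993  0.554   1.3476] 0.0 0.0  minz 0.07767896178760994 [array([0.469, 0.092, 0.123]), array([0.467, 0.114, 0.114]), array([0.462, 0.121, 0.095]), array([0.471, 0.113, 0.078])]
-1.4 0.06 goal [ 0.1976  0.1525 -0.7495  2.3995  1.346   0.4835 -1.7578] 
   sim [ 0.577   0.2861 -1.1997  2.4029  1.4519  0.6469 -1.8279] 0.0 0.0  minz 0.09885809647729205 [array([0.46 , 0.082, 0.119]), array([0.466, 0.088, 0.116]), array([0.48 , 0.096, 0.109]), array([0.501, 0.11 , 0.099])]
-1.4 0.1 goal [-0.6328  0.008   0.0556  2.4046  1.0346  0.4624  1.6326] 
   sim [-0.01    0.0056 -0.5502  2.4078  1.0404  0.4548  1.6427] 0.0 0.0  minz 0.11044891883089647 [array([0.468, 0.1  , 0.141]), array([0.462, 0.127, 0.14 ]), array([0.448, 0.134, 0.122]), array([0.448, 0.118, 0.11 ])]
-1.4 0.1 goal [-0.6328  0.008   0.0556  2.4046  1.0346  0.4624 -1.509 ] 
   sim [ 0.7433 -0.0305 -1.2728  2.4204  0.9902  0.4174 -1.4418] 0.0 0.0  minz 0.121
[... 1782 characters left out ...]
([0.462, 0.091, 0.122]), array([0.466, 0.108, 0.117]), array([0.475, 0.126, 0.103]), array([0.486, 0.146, 0.083])]
-0.2 0.1 goal [-0.5079  0.0329 -0.1278  2.4047  1.0759  0.4866  2.7401] 
   sim [-0.0614  0.036  -0.5689  2.4073  1.0973  0.4935  2.7317] 0.0 0.0  minz 0.10653620181269749 [array([0.466, 0.11 , 0.136]), array([0.448, 0.141, 0.127]), array([0.431, 0.135, 0.109]), array([0.448, 0.118, 0.11 ])]
-0.2 0.1 goal [-0.5079  0.0329 -0.1278  2.4047  1.0759  0.4866 -0.4015] 
   sim [ 0.3524  0.0468 -0.9833  2.4123  1.123   0.5069 -0.4251] 0.0 0.0  minz 0.11590899663812346 [array([0.461, 0.097, 0.133]), array([0.46 , 0.119, 0.136]), array([0.46 , 0.137, 0.127]), array([0.464, 0.151, 0.116])]
```

```bash
sed -i 's/v\[:14\]\*1e-3\]/v[:14:2]*.05]/' kin.py && python3 kin.py && cat > sim2.py <<'E'
from sim import *
def screw(p0,q0,p1,R1,N):
    R0=Ro.from_quat(q0); w=(R0.inv()*R1).as_rotvec()/N
    S=sum(Ro.from_rotvec(w*k).as_matrix() for k in range(N)); s=np.linalg.solve(R0.as_matrix()@S,np.asarray(p1)-p0)
    out=[];p=np.array(p0);R=R0
    for _ in range(N): p=p+R.apply(s); R=R*Ro.from_rotvec(w); out.append((p,R))
    return out,s,w
def tryit(st,p,R):
    for flip in(0,np.pi):
        R1=R*Ro.from_euler("z",flip); mag=(Ro.from_quat(st["tool_rot"]).inv()*R1).magnitude()
        N=max(int(np.ceil(mag/.115)),int(np.ceil(np.linalg.norm(p-st["position"])/.035)))
        path,s,w=screw(st["position"],st["tool_rot"],p,R1,N)
        q,e,ww=follow(st["joint_positions"],path)
        print("flip",flip>0,N,s.round(4),w.round(4),"q",q,round(e,4),round(ww,3),"marg",np.minimum(q-Lo,Hi-q).min().round(3),[x[0].round(3) for x in path[2::4]])
if __name__=="__main__":
    st=arm.state(); a,Q=fk(st["joint_positions"],sg,v); print("fk err",a-st["position"])
    for roll in(-1.4,-1.1,-.8,-.5,-.2):
        p,R=tiltpose(.135,.6109,0,roll,back=.06); print(roll,p); tryit(st,p,R)
E
timeout 400 python3 sim2.py
```

```text
(np.float64(0.0002017421333708426), [-1, 1, -1, 1, -1, 1, -1], array([ -0.0014,  -0.0508,  -0.0084,  -4.9701,   0.007 ,   5.4946,
         0.0163,   7.0928,  -0.0181,  -6.6287,   0.0016, -10.9873,
        -0.0185,  11.3548,   0.2992,  -0.0623,   1.5112]), np.float64(0.00974596501998441))
fk err [-0.0028  0.0013 -0.0018]
-1.4 [0.4707 0.1127 0.0777]
flip False 15 [-0.0031 -0.0019  0.0022] [-0.0019  0.0052  0.1143] q [ 1.0625 -0.3461 -1.2204  2.4593 -0.6242  0.2317 -2.8393] 0.0791 0.044 marg 0.001 [array([0.46 , 0.075, 0.107]), array([0.458, 0.086, 0.094]), array([0.461, 0.1  , 0.084]), array([0.471, 0.113, 0.078])]
flip True 13 [ 0.0018 -0.0037  0.0025] [-0.0058 -0.0021 -0.1097] q [ 0.2266  0.1895 -0.8423  2.4599  1.4816  0.5345 -1.9466] 0.0021 0.0 marg 0.0 [array([0.47 , 0.081, 0.112]), array([0.474, 0.096, 0.101]), array([0.473, 0.108, 0.086])]
-1.1 [0.4707 0.1127 0.0777]
flip False 13 [-0.0031 -0.0026  0.0026] [-0.003   0.0054  0.1088] q [ 1.0433 -0.385  -1.3186  2.46   -0.439   0.2318 -2.8441] 0.0539 0.021 marg 0.0 [array([0.46 , 0.077, 0.106]), array([0.46 , 0.09 , 0.092]), array(
[... 1170 characters left out ...]
01 marg 0.004 [array([0.471, 0.077, 0.116]), array([0.478, 0.087, 0.112]), array([0.48 , 0.098, 0.105]), array([0.478, 0.107, 0.095]), array([0.474, 0.112, 0.084])]
-0.2 [0.4707 0.1127 0.0777]
flip False 5 [-0.0039 -0.009   0.0067] [-0.0121  0.0086  0.103 ] q [ 0.9106 -0.2266 -1.309   2.4587  0.4383  0.239  -2.8325] 0.0507 0.017 marg 0.001 [array([0.465, 0.095, 0.092])]
flip True 23 [ 0.0025 -0.0014  0.0014] [-0.0025 -0.0035 -0.1141] q [ 0.2585  0.1436 -0.7939  2.4582  1.4427  0.4653 -0.6532] 0.0027 0.0 marg 0.002 [array([0.472, 0.076, 0.117]), array([0.479, 0.085, 0.114]), array([0.482, 0.096, 0.108]), array([0.481, 0.106, 0.099]), array([0.477, 0.112, 0.089]), array([0.471, 0.113, 0.078])]
```

>>> jog_arm(motion="0.0018 -0.0037 0.0025 -0.0058 -0.0021 -0.1097; 0.0018 -0.0037 0.0025 -0.0058 -0.0021 -0.1097; 0.0018 -0.0037 0.0025 -0.0058 -0.0021 -0.1097; 0.0018 -0.0037 0.0025 -0.0058 -0.0021 -0.1097; 0.0018 -0.0037 0.0025 -0.0058 -0.0021 -0.1097; 0.0018 -0.0037 0.0025 -0.0058 -0.0021 -0.1097; 0 0 0 0 0 0")

```text
t: 12.93
position: [0.4721, 0.0931, 0.1022]
tool_rot: [0.895, 0.348, 0.24, 0.145]
force: [0.1, -0.4, 0.4]
width: 0.0387
gripper_force: 0.0
```

>>> jog_arm(motion="0.0018 -0.0037 0.0025 -0.0058 -0.0021 -0.1097; 0.0018 -0.0037 0.0025 -0.0058 -0.0021 -0.1097; 0.0018 -0.0037 0.0025 -0.0058 -0.0021 -0.1097; 0.0018 -0.0037 0.0025 -0.0058 -0.0021 -0.1097; 0.0018 -0.0037 0.0025 -0.0058 -0.0021 -0.1097; 0.0018 -0.0037 0.0025 -0.0058 -0.0021 -0.1097; 0.0018 -0.0037 0.0025 -0.0058 -0.0021 -0.1097; 0 0 0 0 0 0")

```text
t: 13.6
position: [0.4677, 0.1121, 0.0756]
tool_rot: [0.699, 0.651, 0.167, 0.245]
force: [1.0, -0.1, -0.5]
width: 0.0385
gripper_force: 0.0
```

```bash
cat > now.py <<'E'
from sim2 import *
st=arm.state(); print(st["position"],st["tool_rot"],"J",st["joint_positions"])
for roll in(-1.4,-1.1):
    for back in(.06,.03):
        p,R=tiltpose(.135,.6109,0,roll,back=back); print(roll,back,p); tryit(st,p,R)
E
python3 now.py
```

```text
[0.4677 0.1121 0.0756] [0.6988 0.6508 0.1671 0.2454] J [ 0.5713  0.2643 -1.3387  2.4538  1.3616  0.7484 -1.905 ]
-1.4 0.06 [0.4707 0.1127 0.0777]
flip False 28 [ 0.0002 -0.     -0.    ] [0.0001 0.0005 0.1114] q [-1.8231  0.5745  1.46    2.4196 -1.007   0.2322 -2.7794] 0.0043 0.001 marg 0.0 [array([0.468, 0.113, 0.076]), array([0.468, 0.113, 0.076]), array([0.469, 0.114, 0.076]), array([0.469, 0.114, 0.076]), array([0.47 , 0.114, 0.077]), array([0.47 , 0.114, 0.077]), array([0.471, 0.113, 0.078])]
flip True 1 [ 0.0006  0.0036 -0.0001] [-0.0084  0.0017 -0.0229] q [ 0.1097  0.1693 -0.7148  2.4538  1.4576  0.5047 -1.9295] 0.0045 0.001 marg 0.006 []
-1.4 0.03 [0.4875 0.1089 0.0531]
flip False 28 [ 0.0002 -0.      0.0011] [0.0001 0.0005 0.1114] q [-1.8313  0.5562  1.46    2.3642 -0.7429  0.2833 -2.94  ] 0.039 0.106 marg 0.0 [array([0.47 , 0.112, 0.073]), array([0.472, 0.113, 0.07 ]), array([0.475, 0.113, 0.066]), array([0.478, 0.112, 0.063]), array([0.481, 0.112, 0.06 ]), array([0.484, 0.111, 0.057]), array([0.487, 0.109, 0.054])]
flip True 1 [0.0007 0.0039 0.0299] [-0.0084  0.0017 -0.0229
[... 448 characters left out ...]
ue 3 [ 0.0001  0.0012 -0.    ] [-0.0029  0.0001 -0.1076] q [-0.3938  0.1253 -0.1706  2.4538  1.3941  0.4131 -1.5789] 0.0052 0.002 marg 0.006 [array([0.471, 0.113, 0.078])]
-1.1 0.03 [0.4875 0.1089 0.0531]
flip False 25 [0.0002 0.     0.0012] [0.     0.0005 0.1127] q [-1.8382  0.5137  1.4538  2.3589 -0.5502  0.2628 -2.9189] 0.0428 0.022 marg 0.006 [array([0.47 , 0.112, 0.073]), array([0.473, 0.112, 0.069]), array([0.476, 0.112, 0.065]), array([0.48 , 0.112, 0.062]), array([0.483, 0.111, 0.058]), array([0.486, 0.11 , 0.055])]
flip True 3 [0.0001 0.0013 0.01  ] [-0.0029  0.0001 -0.1076] q [ 0.1149  0.2674 -0.6861  2.4537  1.6556  0.532  -1.7795] 0.0 0.0 marg 0.006 [array([0.488, 0.109, 0.053])]
```

>>> jog_arm(motion="0.0004 0.002 0.015 -0.0084 0.0017 -0.023; 0.0003 0.002 0.015 0 0 0; 0 0 0.012 0 0 0; 0 0 0.01 0 0 0; 0 0 0 0 0 0")

```text
t: 14.02
position: [0.5012, 0.1051, 0.0351]
tool_rot: [0.692, 0.656, 0.168, 0.25]
force: [-0.4, 0.1, 0.5]
width: 0.0384
gripper_force: 0.0
```

```bash
python3 look.py c; python3 - <<'E'
from sim2 import *
st=arm.state(); print(st["force"])
p,R=tiltpose(.135,.6109,0,-1.4,back=0); tryit(st,p,R)
a=cv2.imread("pics/side_c.png"); b=cv2.imread("pics/top_c.png")
cv2.imwrite("pics/c.png",np.hstack([cv2.resize(a[190:290,250:350],(400,400)),cv2.resize(b[200:270,220:290],(400,400))]))
E
```

```text
14.0167 [0.5012 0.1051 0.0351] [0.6923 0.656  0.1675 0.2498] [ 0.4518  0.4577 -1.1924  2.4339  1.594   0.8537 -2.0182] 0.038425520187464195
side 2115 max tool z [-0.0247 -0.0246 -0.0245 -0.0243 -0.0237 -0.0237 -0.0237 -0.0233 -0.0231
 -0.0229 -0.0223 -0.0135]
 finger pts tool xy lo/hi [-0.0143 -0.0315 -0.0622] [ 0.0316  0.075  -0.0135] [-0.0034 -0.001  -0.0402]
top 1033 max tool z [-0.0358 -0.0346 -0.0338 -0.0323 -0.0313 -0.0254 -0.0207 -0.014  -0.0128
 -0.0121 -0.0113  0.0036]
 finger pts tool xy lo/hi [-0.0395 -0.0205 -0.0507] [0.0339 0.0349 0.0036] [-0.0027 -0.0025 -0.0384]
[-0.244   0.2371 -0.5145]
flip False 28 [-0.0001 -0.      0.0003] [ 0.     -0.0001  0.1121] q [-1.6816  0.5672  1.3332  2.3399 -0.853   0.2346 -2.9244] 0.0437 0.024 marg 0.005 [array([0.502, 0.106, 0.036]), array([0.502, 0.105, 0.035]), array([0.502, 0.105, 0.034]), array([0.503, 0.105, 0.032]), array([0.503, 0.105, 0.031]), array([0.504, 0.105, 0.03 ]), array([0.504, 0.105, 0.029])]
flip True 1 [-0.     -0.0019  0.0085] [ 0.0025  0.0003 -0.0038] q [ 0.4084  0.5699 -1.0689  2.435   1.8069  0.8468 -2.1281] 0.0 0.0 marg 0.025 []
```

View pics/c.png

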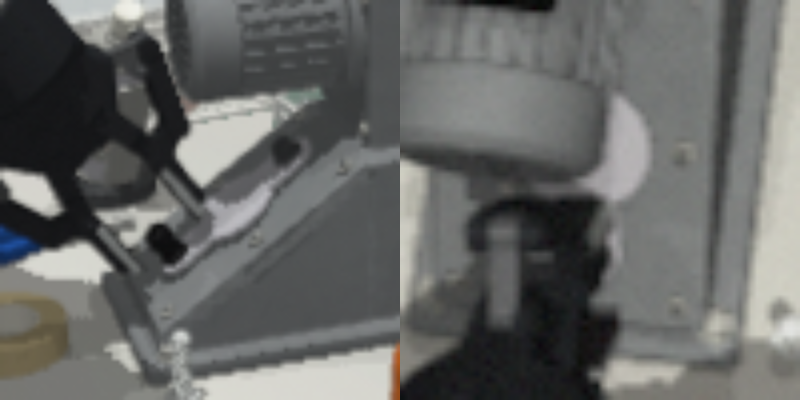

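>>> jog_arm(motion="0 -0.001 0.005 0 0 0; 0 0 0 0 0 0; 0 0 0 0 0 0")

```text
t: 14.37
position: [0.5034, 0.1063, 0.0325]
tool_rot: [0.69, 0.657, 0.17, 0.251]
force: [0.1, 0.1, -0.3]
width: 0.0384
gripper_force: 0.0
```

>>> jog_arm(motion="0 0 0 0 0 0; 0 0 0 0 0 0; 0 0 0 0 0 0; 0 0 0 0 0 0; 0 0 0 0 0 0", grip=0.05, newtons=40)

```text
t: 14.78
position: [0.5012, 0.1066, 0.0312]
tool_rot: [0.69, 0.658, 0.169, 0.249]
force: [-6.0, 0.7, 1.6]
width: 0.0123
gripper_force: 38.9
```

```bash
python3 - <<'E'
from sim2 import *
st=arm.state(); print(st["force"],st["width"],st["joint_positions"])
R=Ro.from_quat(st["tool_rot"]); t=st["position"]; poses=[]
# rigid arc about the pivot without turning the tool, and with turning
th0=.135; q=st["joint_positions"]
r=lambda th: dn*np.cos(th)-ey*np.sin(th)
P=[(t+.085*(r(th)-r(th0)),R) for th in np.linspace(th0,1.2,11)[1:]]
print("noturn",follow(q,P)); prev=t
for p,_ in P: print((R.inv().apply(p-prev)*1000).round(1)); prev=p
for s in(1,-1):
  P2=[(p,Ro.from_rotvec(s*n*(th-th0))*R) for (p,_),th in zip(P,np.linspace(th0,1.2,11)[1:])]
  print("turn",s,follow(q,P2))
E
```

```text
[-5.9575  0.6975  1.6419] 0.012325813665771651 [ 0.4452  0.472  -1.1885  2.4369  1.6134  0.8617 -2.0297]
noturn (array([ 0.5509,  0.3105, -0.8847,  2.4238,  1.7572,  0.4667, -1.9178]), np.float64(4.9766490111552057e-14), 2.224482984183781e-14)
[-9.   0.2 -0. ]
[-9.   1.1 -0. ]
[-8.8  2.1 -0. ]
[-8.5  3.  -0. ]
[-8.2  3.9 -0. ]
[-7.7  4.7 -0. ]
[-7.2  5.5 -0. ]
[-6.5  6.3 -0. ]
[-5.8  6.9 -0. ]
[-5.1  7.5 -0. ]
turn 1 (array([ 0.2603,  0.2111, -0.4908,  2.41  ,  1.7202,  0.2971, -0.809 ]), np.float64(4.725728654641316e-12), 2.5954138235922165e-12)
turn -1 (array([ 0.7363,  0.5102, -1.2113,  2.3992,  1.7324,  0.7261, -2.9234]), np.float64(1.3325567187647329e-15), 6.923611508150806e-16)
```

>>> jog_arm(motion="-0.009 0.0002 0 0 0 0; -0.009 0.0011 0 0 0 0; -0.0088 0.0021 0 0 0 0; -0.0085 0.003 0 0 0 0; -0.0082 0.0039 0 0 0 0; 0 0 0 0 0 0")

```text
t: 15.28
position: [0.5077, 0.06, 0.0412]
tool_rot: [0.692, 0.656, 0.168, 0.25]
force: [6.1, -3.5, -13.1]
width: 0.0119
gripper_force: 39.5
```

>>> jog_arm(motion="-0.0077 0.0047 0 0 0 0; -0.0072 0.0055 0 0 0 0; -0.0065 0.0063 0 0 0 0; -0.0058 0.0069 0 0 0 0; -0.0051 0.0075 0 0 0 0; 0 0 0 0 0 0; 0 0 0 0 0 0")

```text
t: 15.87
position: [0.5302, 0.0257, 0.061]
tool_rot: [0.693, 0.655, 0.166, 0.251]
force: [15.5, -5.6, -25.6]
width: 0.0124
gripper_force: 39.3
```

```bash
python3 - <<'E'
from h import *
st=arm.state(); print(st["joint_positions"],st["force"])
for nme in("top","side"):
    p=imaging.read_camera(nme); P=pts(p); c=p["color"]
    if nme=="top": cv2.imwrite("pics/d.png",cv2.resize(c[190:270,220:320],(600,480))[...,::-1])
    for m in masks_of("cover",p)[:1]:
        q=(P[m["region"]&(p["range_z"]>0)]-g0)@Rg; f=q-[.014,0,.109]; H=f@[-.574,0,.819]; k=(H>.002)&(H<.014)
        U=f@[-.819,0,-.574]; print(nme,m["confidence"],k.sum(),"cover plate U,V",np.median(U[k]),np.median(f[k,1]),np.percentile(U[k],[5,95]),np.percentile(f[k,1],[5,95]))
tip=st["position"]-Ro.from_quat(st["tool_rot"]).as_matrix()[:,2]*.026
f=(tip-g0)@Rg-[.014,0,.109]; U=f@[-.819,0,-.574]; print("grasp U,V,H",U,f[1],f@[-.574,0,.819],"theta",np.arctan2(-f[1],U-PU),"rad",np.hypot(f[1],U-PU))
E
```

```text
[ 0.7425  0.355  -1.2097  2.4173  1.5771  0.6494 -1.7882] [ 15.5095  -5.5774 -25.593 ]
top 0.62 348 cover plate U,V 0.03851417345366278 -0.0347525090381195 [0.0206 0.0608] [-0.0538 -0.0186]
side 0.79 204 cover plate U,V 0.035226041046316076 -0.028627362308514682 [0.0222 0.0627] [-0.0817  0.0017]
grasp U,V,H 0.05686634642490289 -0.08336129706072708 0.007229090135862586 theta 1.2161772636460932 rad 0.08889227856945113
```

View pics/d.png

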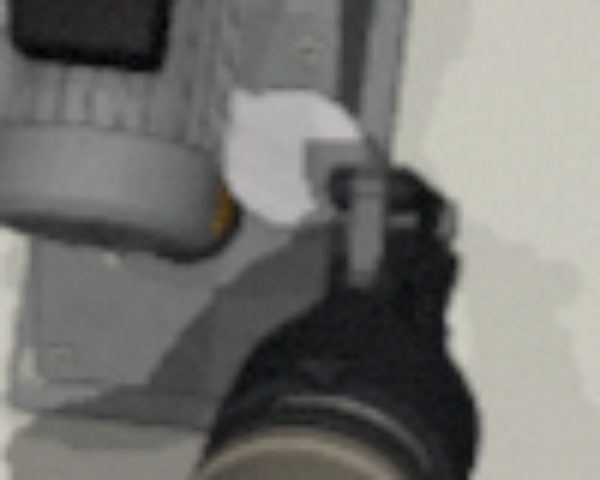

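>>> jog_arm(motion="0 0 0 0 0 0; 0 0 0 0 0 0; 0 0 0 0 0 0; 0 0 0 0 0 0", grip=0.45)

```text
t: 16.4
position: [0.5316, 0.0315, 0.0633]
tool_rot: [0.69, 0.658, 0.17, 0.251]
force: [0.2, 0.1, 0.2]
width: 0.0383
gripper_force: 0.0
```

>>> jog_arm(motion="0 0 -0.01 0 0 0; 0 0 -0.02 0 0 0; 0 0 -0.025 0 0 0; 0 0 -0.02 0 0 0; 0 0 0 0 0 0")

```text
t: 16.82
position: [0.4932, 0.0372, 0.1168]
tool_rot: [0.69, 0.658, 0.166, 0.252]
force: [0.5, -0.6, 0.5]
width: 0.0382
gripper_force: 0.0
```

```bash
cat > spr.py <<'E'
from sim2 import *
TOP=np.array([.5233,.2583,.1468]); AX=np.array([.0157,-.4223,.9063])
def spose(back,roll): # roll: angle of closing line about the axis from world x
    R=frame(-AX,[np.cos(roll),np.sin(roll),0]); return TOP+AX*(back-OFF),R
E
cat > now2.py <<'E'
from spr import *
st=arm.state(); print(st["position"],st["tool_rot"],"J",st["joint_positions"])
a,Q=fk(st["joint_positions"],sg,v); print("fk err",a-st["position"],(Q.inv()*Ro.from_quat(st["tool_rot"])).magnitude())
R0=Ro.from_quat(st["tool_rot"]); via=np.array([.46,.04,.27])
for roll in np.arange(-1.2,2,.4):
    for flip in(0,np.pi):
        p1,R1=spose(.08,roll); R1=R1*Ro.from_euler("z",flip)
        mag=(R0.inv()*R1).magnitude()
        if mag>2.2: continue
        P,_,_=screw(st["position"],st["tool_rot"],via,R0,5); P2,s,w=screw(via,st["tool_rot"],p1,R1,max(9,int(np.ceil(mag/.115))))
        P3=[spose(b,roll) for b in(.05,.02,0,-.005)]; P3=[(p,R1) for p,_ in P3]
        qv,_,_=follow(st["joint_positions"],P); q2,e2,w2=follow(qv,P2); q3,e3,w3=follow(q2,P3)
        print(round(roll,1),flip>0,round(mag,2),"via",qv,"end",q3,round(e2,4),round(e3,4),"marg",np.minimum(q3-Lo,Hi-q3).min().round(2))
E
python3 now2.py
```

```text
[0.4932 0.0372 0.1168] [0.6897 0.6582 0.1656 0.2523] J [ 0.9067 -0.0187 -1.299   2.4355  1.0515  0.3772 -1.3764]
fk err [-0.002   0.0232  0.0092] 0.03688042727031772
-1.2 False 1.47 via [-0.353  -0.3243 -0.0258  2.3031  0.4807  0.6797 -0.7267] end [-0.3135  0.3506 -0.022   1.8894 -0.5547  0.8747 -1.144 ] 0.0 0.0 marg 0.57
-1.2 True 2.0 via [-0.353  -0.3243 -0.0258  2.3031  0.4807  0.6797 -0.7267] end [-0.8997  0.4981  0.7972  1.8874 -0.9247  1.0849  2.3411] 0.0 0.0 marg 0.44
-0.8 False 1.16 via [-0.353  -0.3243 -0.0258  2.3031  0.4807  0.6797 -0.7267] end [-0.3712  0.342   0.0504  1.9072 -0.5876  0.8799 -0.6947] 0.0 0.0 marg 0.55
-0.4 False 0.94 via [-0.353  -0.3243 -0.0258  2.3031  0.4807  0.6797 -0.7267] end [-0.4321  0.3392  0.131   1.9211 -0.6222  0.8886 -0.2701] 0.0 0.0 marg 0.54
0.0 False 0.83 via [-0.353  -0.3243 -0.0258  2.3031  0.4807  0.6797 -0.7267] end [-0.4898  0.3423  0.2111  1.93   -0.6557  0.9     0.1353] 0.0 0.0 marg 0.53
0.4 False 0.87 via [-0.353  -0.3243 -0.0258  2.3031  0.4807  0.6797 -0.7267] end [-0.5519  0.3522  0.299   1.9333 -0.6922  0.9164  0.5418] 0.0 0.0 marg 0.53
0.8 False 1.05 via [-0.353  -0.3243 -0.0258  2.3031  0.4807  0.6797 -0.7267] end [-0.6179  0.3697  0.394   1.9305 -0.7325  0.9389  0.9676] 0.0 0.0 marg 0.53
1.2 False 1.33 via [-0.353  -0.3243 -0.0258  2.3031  0.4807  0.6797 -0.7267] end [-0.695   0.3974  0.5047  1.9206 -0.7815  0.9713  1.4262] 0.0 0.0 marg 0.54
1.2 True 2.17 via [-0.353  -0.3243 -0.0258  2.3031  0.4807  0.6797 -0.7267] end [-0.2169  0.375  -0.1291  1.8581 -0.5018  0.8695 -1.9908] 0.0 0.0 marg 0.6
1.6 False 1.68 via [-0.353  -0.3243 -0.0258  2.3031  0.4807  0.6797 -0.7267] end [-0.7931  0.4405  0.6438  1.9041 -0.8469  1.0204  1.9144] 0.0 0.0 marg 0.51
1.6 True 1.79 via [-0.353  -0.3243 -0.0258  2.3031  0.4807  0.6797 -0.7267] end [-0.2667  0.3614 -0.0764  1.8736 -0.5284  0.8719 -1.539 ] 0.0 0.0 marg 0.59
```

```bash
python3 - <<'E'
from spr import *
st=arm.state(); R0=Ro.from_quat(st["tool_rot"])
a,q=plan(st["position"],st["tool_rot"],[.475,.04,.28],R0)
p,R=spose(.10,0.); a,q=plan(a,q,p,R,N=9)
P,_,_=screw([.475,.04,.28],st["tool_rot"],p,R,9); print([ (x[0]-x[1].as_matrix()[:,2]*.033).round(3) for x in P])
E
```

```text
5 rows:  -0.0031 0.0155 -0.0288 0.0 0.0 0.0   -> end [0.475 0.04  0.28 ]
9 rows:  0.0201 0.0014 0.0122 0.0687 0.0609 0.0092   -> end [0.5244 0.23   0.2075]
[array([0.468, 0.061, 0.297]), array([0.478, 0.078, 0.287]), array([0.488, 0.096, 0.278]), array([0.496, 0.114, 0.27 ]), array([0.503, 0.134, 0.262]), array([0.51 , 0.153, 0.254]), array([0.516, 0.174, 0.248]), array([0.521, 0.195, 0.242]), array([0.525, 0.216, 0.237])]
```

>>> jog_arm(motion="-0.0031 0.0155 -0.029 0 0 0; -0.0031 0.0155 -0.029 0 0 0; -0.0031 0.0155 -0.029 0 0 0; -0.0031 0.0155 -0.029 0 0 0; -0.0031 0.0155 -0.029 0 0 0; 0 0 0 0 0 0", grip=0)

```text
t: 17.32
position: [0.4823, 0.0315, 0.219]
tool_rot: [0.694, 0.657, 0.15, 0.253]
force: [0.6, 1.8, 1.6]
width: -0.0001
gripper_force: 0.0
```

```bash
python3 - <<'E'
from spr import *
st=arm.state(); print(st["position"],st["joint_positions"],st["width"])
p,R=spose(.10,0.); a,q=plan(st["position"],st["tool_rot"],p,R,N=9)
P,_,_=screw(st["position"],st["tool_rot"],p,R,9); print([ (x[0]-x[1].as_matrix()[:,2]*.033).round(3) for x in P])
E
```

```text
[0.4823 0.0315 0.219 ] [ 0.5247 -0.2853 -0.7969  2.3135  0.2228  0.5296 -0.5222] -7.237974098902332e-05
9 rows:  0.0221 0.0028 0.0052 0.0667 0.0636 0.0079   -> end [0.5244 0.23   0.2075]
[array([0.473, 0.055, 0.242]), array([0.481, 0.075, 0.239]), array([0.489, 0.094, 0.236]), array([0.496, 0.114, 0.234]), array([0.503, 0.134, 0.233]), array([0.509, 0.155, 0.233]), array([0.514, 0.175, 0.233]), array([0.52 , 0.196, 0.235]), array([0.525, 0.216, 0.237])]
```

>>> jog_arm(motion="-0.0019 0.0093 -0.0174 0 0 0; -0.0019 0.0093 -0.0174 0 0 0; -0.0019 0.0093 -0.0174 0 0 0; 0.0201 0.0014 0.0122 0.0687 0.0609 0.0092; 0.0201 0.0014 0.0122 0.0687 0.0609 0.0092; 0 0 0 0 0 0")

```text
t: 17.82
position: [0.4939, 0.0694, 0.247]
tool_rot: [0.707, 0.674, 0.145, 0.158]
force: [0.1, -0.9, -0.0]
width: -0.0001
gripper_force: 0.0
```

```bash
python3 - <<'E'
from spr import *
st=arm.state(); print(st["position"],st["joint_positions"],st["width"])
p,R=spose(.09,0.); a,q=plan(st["position"],st["tool_rot"],p,R,N=8)
P,_,_=screw(st["position"],st["tool_rot"],p,R,8); print([ (x[0]-x[1].as_matrix()[:,2]*.033).round(3) for x in P])
E
```

```text
[0.4939 0.0694 0.247 ] [ 0.4014 -0.1921 -0.6483  2.1395  0.0292  0.7457 -0.3264] -8.352816192164115e-05
8 rows:  0.0193 0.0012 0.0105 0.0563 0.056 0.0056   -> end [0.5242 0.2342 0.1985]
[array([0.488, 0.087, 0.269]), array([0.495, 0.105, 0.261]), array([0.502, 0.123, 0.253]), array([0.508, 0.142, 0.247]), array([0.513, 0.161, 0.241]), array([0.517, 0.18 , 0.236]), array([0.521, 0.2  , 0.232]), array([0.525, 0.22 , 0.228])]
```

Path clears the motor (tip ≥ 0.245 over it).

>>> jog_arm(motion="0.0193 0.0012 0.009 0.0563 0.056 0.0056; 0.0193 0.0012 0.009 0.0563 0.056 0.0056; 0.0193 0.0012 0.009 0.0563 0.056 0.0056; 0.0193 0.0012 0.0105 0.0563 0.056 0.0056; 0.0193 0.0012 0.0105 0.0563 0.056 0.0056; 0.0193 0.0012 0.0105 0.0563 0.056 0.0056; 0.0193 0.0012 0.0105 0.0563 0.056 0.0056; 0.0193 0.0012 0.0105 0.0563 0.056 0.0056")

```text
t: 18.48
position: [0.5197, 0.2333, 0.2013]
tool_rot: [0.689, 0.692, 0.145, -0.158]
force: [0.3, 0.9, -0.3]
width: -0.0
gripper_force: 0.0
```

```bash
cat > n3.py <<'E'
from spr import *
import sys
st=arm.state(); print(st["position"],st["joint_positions"],st["force"])
a,q=st["position"],st["tool_rot"]
for b in map(float,sys.argv[1:]): p,R=spose(b,0.); a,q=plan(a,q,p,R,N=4)
p=imaging.read_camera("side"); P=pts(p); c=p["color"].astype(int); z=p["range_z"]
R=Ro.from_quat(st["tool_rot"]).as_matrix(); L=(P-st["position"])@R
k=(z>0)&(c.max(-1)<60)&(np.abs(L[...,0])<.03)&(np.abs(L[...,1])<.04)&(L[...,2]<.0)&(L[...,2]>-.08); f=L[k]
print("tip",np.sort(f[:,2])[-8:],"centre xy",f[f[:,2]>-.06].mean(0))
# cover state
for m in masks_of("cover",p)[:1]:
    q=(P[m["region"]&(z>0)]-g0)@Rg; f=q-[.014,0,.109]; U=f@[-.819,0,-.574]; print("cover U,V",np.median(U),np.median(f[:,1]),np.percentile(f[:,1],[3,97]))
cv2.imwrite("pics/e.png",cv2.resize(p["color"][130:280,230:380],(600,600))[...,::-1])
E
python3 n3.py .03 .005
```

```text
[0.5197 0.2333 0.2013] [ 0.3374  0.2685 -0.6695  1.8421 -0.3006  0.9926 -0.1474] [ 0.3407  0.8739 -0.2653]
4 rows:  -0.0 0.0012 0.0157 -0.0007 0.0012 0.0   -> end [0.5233 0.2596 0.1441]
4 rows:  -0.0 -0.0 0.0062 0.0 0.0 0.0   -> end [0.5229 0.2701 0.1214]
tip [-0.0419 -0.0407 -0.0401 -0.0397 -0.0394 -0.0388 -0.0361 -0.0356] centre xy [-0.0064 -0.0049 -0.0497]
cover U,V 0.044350103484924804 -0.04171961131464686 [-0.0832  0.0051]
```

View pics/e.png

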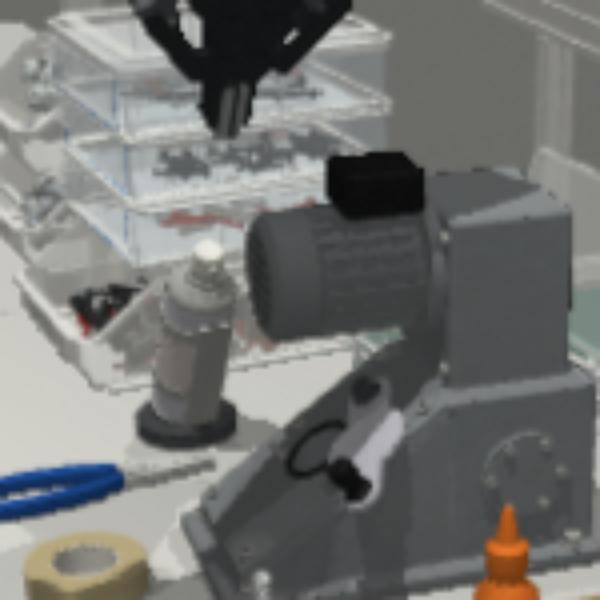

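>>> jog_arm(motion="0 0.0012 0.0157 -0.0007 0.0012 0; 0 0.0012 0.0157 -0.0007 0.0012 0; 0 0.0012 0.0157 -0.0007 0.0012 0; 0 0.0012 0.0157 -0.0007 0.0012 0; 0 0 0.008 0 0 0; 0 0 0.006 0 0 0; 0 0 0 0 0 0")

```text
t: 19.17
position: [0.5232, 0.2659, 0.133]
tool_rot: [0.688, 0.692, 0.149, -0.157]
force: [0.4, 0.3, 0.1]
width: 0.0002
gripper_force: 0.0
```

```bash
python3 n3.py 0.005 -.006
```

```text
[0.5232 0.2659 0.133 ] [ 0.2606  0.3648 -0.6655  1.8993 -0.2594  0.8214 -0.1852] [0.4005 0.3147 0.1371]
4 rows:  -0.0003 -0.0 0.0031 0.0011 0.0001 0.0008   -> end [0.5229 0.2701 0.1214]
4 rows:  -0.0 -0.0 0.0027 0.0 0.0 0.0   -> end [0.5227 0.2748 0.1115]
tip [-0.0444 -0.044  -0.0433 -0.0429 -0.042  -0.0415 -0.041  -0.0403] centre xy [-0.0073 -0.0045 -0.0515]
cover U,V 0.04405062703026798 -0.03944004727705354 [-0.0831  0.0065]
```

View pics/e.png

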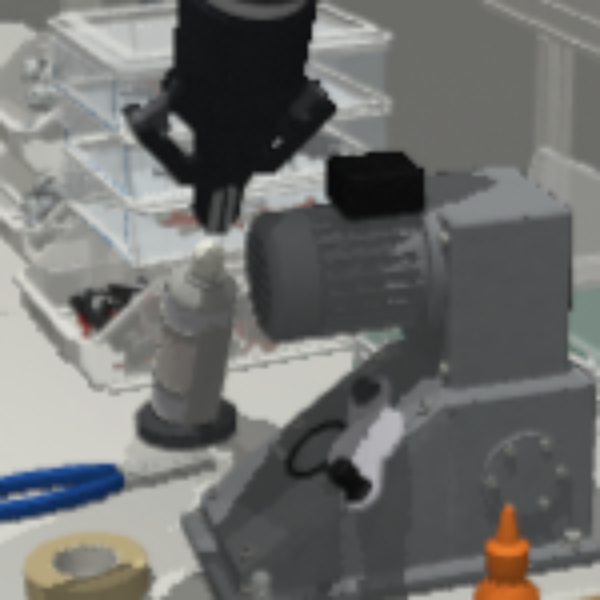

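>>> jog_arm(motion="0 0 0.004 0 0 0; 0 0 0.004 0 0 0; 0 0 0.003 0 0 0; 0 0 0 0 0 0")

```text
t: 19.6
position: [0.5241, 0.2709, 0.1239]
tool_rot: [0.689, 0.692, 0.15, -0.156]
force: [-0.9, 0.4, -0.4]
width: 0.0001
gripper_force: 0.0
```

>>> jog_arm(motion="0 0 0.003 0 0 0; 0 0 0 0 0 0")

```text
t: 19.77
position: [0.5242, 0.2722, 0.1213]
tool_rot: [0.689, 0.692, 0.15, -0.156]
force: [-1.2, 0.6, 0.7]
width: -0.0001
gripper_force: 0.0
```

>>> jog_arm(motion="0 0 0.002 0 0 0; 0 0 0 0 0 0")

```text
t: 19.93
position: [0.5243, 0.273, 0.1196]
tool_rot: [0.689, 0.692, 0.151, -0.156]
force: [-0.7, 0.5, 0.2]
width: -0.0002
gripper_force: 0.0
```

>>> jog_arm(motion="0 0 0.002 0 0 0; 0 0 0 0 0 0")

```text
t: 20.1
position: [0.5243, 0.2739, 0.1178]
tool_rot: [0.689, 0.692, 0.151, -0.156]
force: [-0.3, -0.3, -0.1]
width: -0.0004
gripper_force: 0.0
```

>>> jog_arm(motion="0 0 0.002 0 0 0; 0 0 0 0 0 0")

```text
t: 20.27
position: [0.5247, 0.2746, 0.1164]
tool_rot: [0.689, 0.692, 0.151, -0.156]
force: [-0.7, -1.7, 3.7]
width: -0.0001
gripper_force: 2.0
```

>>> jog_arm(motion="0 0 0.002 0 0 0; 0 0 0 0 0 0")

```text
t: 20.43
position: [0.5247, 0.2754, 0.1146]
tool_rot: [0.689, 0.692, 0.151, -0.156]
force: [-1.1, -1.9, 5.2]
width: -0.0006
gripper_force: 2.8
```

>>> jog_arm(motion="0 0 0.002 0 0 0; 0 0 0.001 0 0 0; 0 0 0 0 0 0; 0 0 0 0 0 0")

```text
t: 20.77
position: [0.5247, 0.2765, 0.1123]
tool_rot: [0.689, 0.692, 0.151, -0.156]
force: [-1.5, -4.0, 5.8]
width: -0.0002
gripper_force: 3.8
```

>>> jog_arm(motion="0 0 0.0015 0 0 0; 0 0 0.001 0 0 0; 0 0 0 0 0 0; 0 0 0 0 0 0; 0 0 0 0 0 0")

```text
t: 21.18
position: [0.5248, 0.2766, 0.1119]
tool_rot: [0.689, 0.692, 0.15, -0.156]
force: [-7.9, -11.8, 23.3]
width: -0.0002
gripper_force: 12.8
```

>>> jog_arm(motion="0 0 -0.01 0 0 0; 0 0 -0.015 0 0 0; 0 0 -0.02 0 0 0; 0 0 -0.02 0 0 0; 0 0 -0.02 0 0 0; 0 0 -0.02 0 0 0; 0 0 0 0 0 0")

```text
t: 21.77
position: [0.5283, 0.2323, 0.2076]
tool_rot: [0.689, 0.691, 0.153, -0.154]
force: [0.1, 0.1, -0.4]
width: -0.0
gripper_force: 0.0
```

```bash
cat > n4.py <<'E'
from spr import *
st=arm.state(); print(st["position"],st["joint_positions"],st["force"])
Rk=Ro.from_quat([.690,.658,.170,.251]); zk=Rk.as_matrix()[:,2]; grip=np.array([.5316,.0315,.0633])
v1=np.array([.488,.05,.28]); pre=grip-zk*.07
P1,s1,w1=screw(st["position"],st["tool_rot"],v1,Rk,9); print("9 rows",s1.round(4),w1.round(4),[(x[0]-x[1].as_matrix()[:,2]*.033).round(3) for x in P1])
q,e,w=follow(st["joint_positions"],P1); print(q,e)
P2,s2,w2=screw(v1,Rk.as_quat(),pre,Rk,5); print("5 rows",s2.round(4)); q,e,w=follow(q,P2); print(q,e)
P3,s3,w3=screw(pre,Rk.as_quat(),grip,Rk,3); q,e,w=follow(q,P3); print(q,e,pre)
E
python3 n4.py
```

```text
[0.5283 0.2323 0.2076] [ 0.3439  0.2664 -0.6698  1.8317 -0.3048  0.9891 -0.1403] [ 0.1298  0.1476 -0.3803]
9 rows [-0.0185 -0.001  -0.0129] [-0.0676 -0.0601 -0.0094] [array([0.525, 0.198, 0.242]), array([0.521, 0.178, 0.248]), array([0.516, 0.158, 0.254]), array([0.511, 0.139, 0.261]), array([0.504, 0.121, 0.269]), array([0.497, 0.103, 0.278]), array([0.489, 0.086, 0.287]), array([0.48 , 0.07 , 0.297]), array([0.469, 0.054, 0.307])]
[ 0.4517 -0.3698 -0.6258  2.2543 -0.0175  0.6059 -0.2392] 4.0012576816167005e-15
5 rows [ 0.0011 -0.0175  0.0268]
[ 0.1876 -0.0101 -0.4884  2.459   1.117   0.2802 -1.3747] 8.559973092448626e-08
[ 0.1727  0.2246 -0.4591  2.4157  1.7579  0.3307 -1.9617] 2.9090960778515763e-12 [0.4921 0.0401 0.1204]
```

>>> jog_arm(motion="-0.0185 -0.001 -0.0129 -0.0676 -0.0601 -0.0094; -0.0185 -0.001 -0.0129 -0.0676 -0.0601 -0.0094; -0.0185 -0.001 -0.0129 -0.0676 -0.0601 -0.0094; -0.0185 -0.001 -0.0129 -0.0676 -0.0601 -0.0094; -0.0185 -0.001 -0.0129 -0.0676 -0.0601 -0.0094; -0.0185 -0.001 -0.0129 -0.0676 -0.0601 -0.0094; -0.0185 -0.001 -0.0129 -0.0676 -0.0601 -0.0094; -0.0185 -0.001 -0.0129 -0.0676 -0.0601 -0.0094")

```text
t: 22.43
position: [0.494, 0.068, 0.2652]
tool_rot: [0.694, 0.669, 0.168, 0.206]
force: [-0.4, 0.1, 1.2]
width: 0.0001
gripper_force: 0.0
```

```bash
cat > n5.py <<'E'
from spr import *
import sys
st=arm.state(); print(st["position"],st["joint_positions"],st["force"])
Rk=Ro.from_quat([.690,.658,.170,.251]); zk=Rk.as_matrix()[:,2]; grip=np.array([.5316,.0315,.0633])
pre=grip-zk*float(sys.argv[1]); N=int(sys.argv[2])
P2,s2,w2=screw(st["position"],st["tool_rot"],pre,Rk,N); print(N,"rows",s2.round(4),w2.round(4),[x[0].round(3) for x in P2]); q,e,w=follow(st["joint_positions"],P2); print(q,e)
E
python3 n5.py .07 9
```

```text
[0.494  0.068  0.2652] [ 0.3985 -0.273  -0.6608  2.1875  0.0611  0.6732 -0.362 ] [-0.352   0.0618  1.1522]
9 rows [-0.002  -0.0088  0.0137] [-0.0079 -0.0067 -0.0005] [array([0.493, 0.065, 0.249]), array([0.493, 0.062, 0.233]), array([0.492, 0.06 , 0.217]), array([0.492, 0.057, 0.201]), array([0.492, 0.053, 0.185]), array([0.492, 0.05 , 0.169]), array([0.492, 0.047, 0.152]), array([0.492, 0.044, 0.136]), array([0.492, 0.04 , 0.12 ])]
[ 0.2565 -0.0114 -0.5547  2.4598  1.1141  0.2778 -1.3704] 3.0109710987865547e-10
```

>>> jog_arm(motion="-0.016 0 0.001 0 0 0; -0.016 0 0.001 0 0 0; 0.0014 -0.0088 0.0135 -0.0079 -0.0067 0; 0.0014 -0.0088 0.0135 -0.0079 -0.0067 0; 0.0014 -0.0088 0.0135 -0.0079 -0.0067 0; 0.0014 -0.0088 0.0135 -0.0079 -0.0067 0; 0.0014 -0.0088 0.0135 -0.0079 -0.0067 0; 0 0 0 0 0 0", grip=0.45)

```text
t: 23.1
position: [0.4884, 0.0394, 0.1796]
tool_rot: [0.693, 0.664, 0.166, 0.227]
force: [-0.6, -0.2, -0.5]
width: 0.0384
gripper_force: 0.0
```

```bash
python3 n5.py .07 6
```

```text
[0.4884 0.0394 0.1796] [ 0.5311 -0.1972 -0.808   2.3514  0.2659  0.4276 -0.5625] [-0.606  -0.1749 -0.4864]
6 rows [ 0.001  -0.0049  0.0085] [-0.007  -0.0048 -0.0005] [array([0.489, 0.04 , 0.17 ]), array([0.489, 0.04 , 0.16 ]), array([0.49, 0.04, 0.15]), array([0.491, 0.04 , 0.14 ]), array([0.491, 0.04 , 0.13 ]), array([0.492, 0.04 , 0.12 ])]
[ 0.284  -0.0106 -0.5819  2.4578  1.1099  0.2785 -1.3658] 0.00097789594970943
```

>>> jog_arm(motion="0.001 -0.0049 0.0085 -0.007 -0.0048 -0.0005; 0.001 -0.0049 0.0085 -0.007 -0.0048 -0.0005; 0.001 -0.0049 0.0085 -0.007 -0.0048 -0.0005; 0.001 -0.0049 0.0085 -0.007 -0.0048 -0.0005; 0.001 -0.0049 0.0085 -0.007 -0.0048 -0.0005; 0.001 -0.0049 0.0085 -0.007 -0.0048 -0.0005; 0 0 0 0 0 0; 0 0 0 0 0 0")

```text
t: 23.77
position: [0.4958, 0.04, 0.1255]
tool_rot: [0.69, 0.656, 0.172, 0.253]
force: [0.6, 0.9, -0.1]
width: 0.0385
gripper_force: 0.0
```

```bash
python3 n5.py .04 4
```

```text
[0.4958 0.04   0.1255] [ 0.9377 -0.0664 -1.3048  2.4288  0.9447  0.3341 -1.278 ] [ 0.5989  0.9048 -0.133 ]
4 rows [ 0.0001 -0.0015  0.008 ] [ 0.0013  0.0001 -0.0008] [array([0.499, 0.039, 0.118]), array([0.502, 0.038, 0.111]), array([0.506, 0.037, 0.103]), array([0.509, 0.036, 0.096])]
[ 0.7861  0.1806 -1.1249  2.4493  1.5182  0.4094 -1.7182] 1.1668775757115779e-11
```

>>> jog_arm(motion="-0.0006 -0.0015 0.008 0.0013 0.0001 -0.0008; -0.0006 -0.0015 0.008 0.0013 0.0001 -0.0008; -0.0006 -0.0015 0.008 0.0013 0.0001 -0.0008; -0.0006 -0.0015 0.008 0.0013 0.0001 -0.0008; 0 0 0 0 0 0")

```text
t: 24.18
position: [0.5088, 0.0334, 0.0952]
tool_rot: [0.69, 0.658, 0.169, 0.25]
force: [0.3, 0.6, -0.6]
width: 0.0383
gripper_force: 0.0
```

```bash
sed -i 's/grip=np.array(\[.5316,.0315,.0633\])/grip=np.array([.531,.0285,.062])/' n5.py; python3 n5.py 0 4; python3 - <<'E'
from h import *
p=imaging.read_camera("side"); P=pts(p); c=p["color"]
L=(P-g0)@Rg; f=L-[.014,0,.109]; H=f@[-.574,0,.819]; U=f@[-.819,0,-.574]; V=f[...,1]
k=(c.max(-1)<60)&(p["range_z"]>0)&(np.abs(U-.056)<.02)&(np.abs(V+.08)<.02)&(H>.0)&(H<.032)
print("knob",k.sum(),U[k].mean(),V[k].mean(),np.percentile(U[k],[5,95]),np.percentile(V[k],[5,95]))
st=arm.state(); Rm=Ro.from_quat(st["tool_rot"]).as_matrix(); t=(P-st["position"])@Rm
q=t[k]; print("knob in tool xy",q.mean(0),q.min(0),q.max(0))
E
```

```text
[0.5088 0.0334 0.0952] [ 0.8508  0.1618 -1.2908  2.4321  1.3532  0.5038 -1.6287] [ 0.2954  0.6414 -0.6229]
4 rows [ 0.     -0.0001  0.0101] [-0.0006  0.     -0.0003] [array([0.514, 0.032, 0.087]), array([0.52 , 0.031, 0.079]), array([0.525, 0.03 , 0.07 ]), array([0.531, 0.028, 0.062])]
[ 0.6979  0.3949 -1.0656  2.4266  1.776   0.5698 -1.9003] 5.826551498261621e-14
knob 73 0.058937448424259714 -0.0793069770915819 [0.0532 0.0652] [-0.0831 -0.0728]
knob in tool xy [ 0.0013 -0.0034  0.0052] [-0.0044 -0.0104 -0.0053] [0.0095 0.0037 0.0181]
```

>>> jog_arm(motion="0.0006 -0.0008 0.01 0 0 0; 0.0006 -0.0008 0.01 0 0 0; 0.0006 -0.0008 0.01 0 0 0; 0.0006 -0.0005 0.01 0 0 0; 0 0 0 0 0 0")

```text
t: 24.65
position: [0.5294, 0.0309, 0.0612]
tool_rot: [0.69, 0.658, 0.169, 0.251]
force: [0.3, -0.1, -1.0]
width: 0.0383
gripper_force: 0.0
```

>>> jog_arm(motion="0 0 0 0 0 0; 0 0 0 0 0 0; 0 0 0 0 0 0; 0 0 0 0 0 0; 0 0 0 0 0 0", grip=0.05, newtons=40)

```text
t: 25.07
position: [0.5296, 0.0312, 0.0627]
tool_rot: [0.689, 0.658, 0.17, 0.252]
force: [-4.5, 0.4, 6.2]
width: 0.0122
gripper_force: 39.3
```

```bash
python3 - <<'E'
from sim2 import *
st=arm.state(); print(st["force"],st["width"],st["joint_positions"])
R=Ro.from_quat(st["tool_rot"]); t=st["position"]; q=st["joint_positions"]
r=lambda th: dn*np.cos(th)-ey*np.sin(th)
for th0 in(1.18,):
    T=np.linspace(th0,-.02,12)[1:]
    P=[(t+.085*(r(th)-r(th0))+n*.002*(i+1)/11,R) for i,th in enumerate(T)]
    print("noturn",follow(q,P)); prev=t
    for p,_ in P: print((R.inv().apply(p-prev)*1000).round(1)); prev=p
E
```

```text
[-4.4587  0.3654  6.1642] 0.012169521729119016 [ 0.7311  0.3467 -1.2084  2.4224  1.5876  0.6448 -1.8032]
noturn (array([ 0.1857,  0.423 , -0.8244,  2.4222,  1.76  ,  0.684 , -2.1699]), np.float64(2.367047822544223e-15), 6.684427777288334e-16)
[ 5.4 -7.6 -0.2]
[ 6.1 -6.9 -0.2]
[ 6.9 -6.2 -0.2]
[ 7.5 -5.4 -0.2]
[ 8.1 -4.6 -0.2]
[ 8.5 -3.7 -0.2]
[ 8.9 -2.7 -0.2]
[ 9.1 -1.8 -0.2]
[ 9.2 -0.8 -0.2]
[ 9.3  0.3 -0.2]
[ 9.2  1.3 -0.2]
```

>>> jog_arm(motion="0.0054 -0.0076 -0.0002 0 0 0; 0.0061 -0.0069 -0.0002 0 0 0; 0.0069 -0.0062 -0.0002 0 0 0; 0.0075 -0.0054 -0.0002 0 0 0; 0.0081 -0.0046 -0.0002 0 0 0; 0.0085 -0.0037 -0.0002 0 0 0; 0.0089 -0.0027 -0.0002 0 0 0; 0 0 0 0 0 0")

```text
t: 25.73
position: [0.501, 0.0849, 0.0367]
tool_rot: [0.689, 0.659, 0.17, 0.25]
force: [-11.3, 1.0, 11.2]
width: 0.0118
gripper_force: 40.9
```

>>> jog_arm(motion="0.0091 -0.0018 -0.0002 0 0 0; 0.0092 -0.0008 -0.0002 0 0 0; 0.0046 0 -0.0001 0 0 0; 0 0 0 0 0 0; 0 0 0 0 0 0")

```text
t: 26.15
position: [0.4997, 0.1072, 0.0334]
tool_rot: [0.689, 0.659, 0.17, 0.25]
force: [-14.0, 1.6, 12.5]
width: 0.0118
gripper_force: 41.2
```

>>> jog_arm(motion="0.0025 0.0001 0 0 0 0; 0 0 0 0 0 0; 0 0 0 0 0 0")

```text
t: 26.4
position: [0.4998, 0.1082, 0.0333]
tool_rot: [0.689, 0.658, 0.169, 0.251]
force: [-15.8, -0.1, 15.8]
width: 0.0117
gripper_force: 41.5
```

>>> jog_arm(motion="0.004 0.0002 0 0 0 0; 0 0 0 0 0 0; 0 0 0 0 0 0")

```text
t: 26.65
position: [0.5002, 0.1139, 0.033]
tool_rot: [0.689, 0.659, 0.17, 0.25]
force: [-14.6, 2.1, 14.1]
width: 0.0123
gripper_force: 41.3
```

>>> jog_arm(motion="0.003 0.0002 0 0 0 0; 0 0 0 0 0 0; 0 0 0 0 0 0")

```text
t: 26.9
position: [0.5005, 0.1162, 0.0329]
tool_rot: [0.689, 0.659, 0.169, 0.25]
force: [-15.7, 0.7, 15.7]
width: 0.0119
gripper_force: 41.5
```

>>> jog_arm(motion="0.002 0.0002 0 0 0 0; 0 0 0 0 0 0; 0 0 0 0 0 0")

```text
t: 27.15
position: [0.5007, 0.1176, 0.0328]
tool_rot: [0.689, 0.658, 0.169, 0.251]
force: [-17.8, -1.1, 17.8]
width: 0.0121
gripper_force: 41.7
```

>>> jog_arm(motion="0.002 0.0002 0 0 0 0; 0 0 0 0 0 0; 0 0 0 0 0 0")

```text
t: 27.4
position: [0.5009, 0.1198, 0.0327]
tool_rot: [0.689, 0.659, 0.169, 0.251]
force: [-17.0, 0.0, 17.1]
width: 0.0121
gripper_force: 41.7
```

>>> jog_arm(motion="0.002 0.0002 0 0 0 0; 0 0 0 0 0 0; 0 0 0 0 0 0")

```text
t: 27.65
position: [0.501, 0.1197, 0.0326]
tool_rot: [0.689, 0.658, 0.168, 0.252]
force: [-19.7, -2.3, 20.4]
width: 0.0119
gripper_force: 42.0
```

```bash
cat > kn.py <<'E'
from h import *
for nme in("side","top"):
    p=imaging.read_camera(nme); P=pts(p); c=p["color"].astype(int)
    L=(P-g0)@Rg; f=L-[.014,0,.109]; H=f@[-.574,0,.819]; U=f@[-.819,0,-.574]; V=f[...,1]
    k=(c.max(-1)<60)&(p["range_z"]>0)&(np.abs(U-.11)<.012)&(np.abs(V+.005)<.022)&(H>.006)&(H<.033)
    if k.sum(): print(nme,"knob",k.sum(),U[k].mean(),V[k].mean(),np.percentile(V[k],[5,95]),"range U",np.percentile(U[k],[5,95]))
    for m in masks_of("cover",p)[:1]:
        r=m["region"]&(p["range_z"]>0)&(H>.002)&(H<.014); print(nme,"cover",m["confidence"],r.sum(),[ (u,np.round(np.percentile(V[r&(np.abs(U-u)<.006)],[5,95]),4)) for u in(.05,.068,.085,.1,.115) if (r&(np.abs(U-u)<.006)).sum()>4])
print(arm.state()["force"])
E
python3 kn.py
```

```text
side knob 68 0.11170245675366675 -0.005055740565108971 [-0.0091  0.0001] range U [0.1052 0.1186]
side cover 0.68 348 [(0.05, array([-0.0118,  0.0161])), (0.068, array([-0.0218,  0.022 ])), (0.085, array([-0.0203,  0.0179])), (0.1, array([-0.0129,  0.0095])), (0.115, array([-0.0118, -0.0028]))]
top knob 17 0.11205140089028662 -0.008255130461239678 [-0.0096 -0.0063] range U [0.1015 0.1186]
top cover 0.59 193 [(0.05, array([-0.018 , -0.0125])), (0.068, array([-0.0228, -0.0125])), (0.085, array([-0.0179,  0.0093])), (0.1, array([-0.011 ,  0.0089]))]
[-19.0983  -2.8275  20.4541]
```

>>> jog_arm(motion="0.002 0.0002 0 0 0 0; 0.002 0.0002 0 0 0 0; 0 0 0 0 0 0; 0 0 0 0 0 0")

```text
t: 28.18
position: [0.5016, 0.1215, 0.0318]
tool_rot: [0.69, 0.658, 0.166, 0.253]
force: [-15.6, -5.2, 15.4]
width: 0.0118
gripper_force: 43.5
```

>>> jog_arm(motion="0 0 0 0 0 0; 0 0 0 0 0 0; 0 0 0 0 0 0; 0 0 0 0 0 0; 0 0 0 0 0 0", grip=0.45)

```text
t: 28.6
position: [0.5054, 0.1254, 0.0331]
tool_rot: [0.69, 0.657, 0.17, 0.251]
force: [-0.6, 0.9, 0.7]
width: 0.0384
gripper_force: 0.0
```

>>> jog_arm(motion="0 0 -0.01 0 0 0; 0 0 -0.015 0 0 0; 0 0 -0.02 0 0 0; 0 0 -0.02 0 0 0; 0 0 0 0 0 0")

```text
t: 29.02
position: [0.4695, 0.1346, 0.0902]
tool_rot: [0.687, 0.658, 0.173, 0.255]
force: [1.0, 0.7, 0.3]
width: 0.0383
gripper_force: 0.0
```

```bash
python3 kn.py; python3 - <<'E'
from h import *
st=arm.state(); print(st["position"],st["joint_positions"])
S=imaging.read_camera("side"); P=pts(S); q=P[(S["range_z"]>0)]
for nme,c0,r,zl,zh in(("bottle",[.381,-.263],.03,.02,.12),("bolt",[.458,.037],.015,.005,.05)):
    k=(np.linalg.norm(q[:,:2]-c0,axis=1)<r)&(q[:,2]>zl)&(q[:,2]<zh); print(nme,k.sum(),q[k].mean(0),q[k][:,2].max())
for l in("nut_1","tape_roll","pliers","bolt_1"):
    for m in masks_of(l,S)[:1]: print(l,m["confidence"],np.median(P[m["region"]&(S["range_z"]>0)],0))
E
```

```text
side knob 61 0.11252467144816661 -0.005611247343987044 [-0.0091  0.0002] range U [0.1068 0.1187]
side cover 0.76 365 [(0.05, array([-0.014 ,  0.0176])), (0.068, array([-0.0222,  0.0273])), (0.085, array([-0.0182,  0.0192])), (0.1, array([-0.0119,  0.0084])), (0.115, array([-0.0133, -0.0049]))]
top knob 60 0.10920218309030934 -0.002761066346348286 [-0.0085  0.0036] range U [0.1046 0.1161]
top cover 0.58 215 [(0.05, array([-0.0195, -0.0147])), (0.068, array([-0.0226, -0.0128])), (0.085, array([-0.0169,  0.008 ])), (0.1, array([-0.0114,  0.0098])), (0.115, array([-0.0123,  0.0076]))]
[-1.1813  0.6927  0.3244]
[0.4683 0.1327 0.085 ] [ 0.5108  0.2537 -1.3325  2.4327  1.3285  0.7745 -1.8931]
bottle 1015 [ 0.3741 -0.2741  0.0593] 0.11079400877587979
bolt 94 [0.4582 0.0378 0.0213] 0.04287689822296999
nut_1 0.54 [ 0.4341 -0.2205  0.0172]
tape_roll 0.72 [0.3925 0.1293 0.0161]
pliers 0.88 [0.416  0.2538 0.0082]
bolt_1 0.6 [0.4579 0.0377 0.0172]
```

>>> jog_arm(motion="-0.002 0 0.015 0 0 0; -0.002 0 0.015 0 0 0; 0 0 0.015 0 0 0; 0 0 0.012 0 0 0; 0 0 0.006 0 0 0; 0 0 0 0 0 0")

```text
t: 29.97
position: [0.5031, 0.1214, 0.0331]
tool_rot: [0.69, 0.658, 0.169, 0.25]
force: [0.3, 0.6, 0.9]
width: 0.0387
gripper_force: 0.0
```

>>> jog_arm(motion="0 0 0 0 0 0; 0 0 0 0 0 0; 0 0 0 0 0 0; 0 0 0 0 0 0; 0 0 0 0 0 0", grip=0.05)

```text
t: 30.38
position: [0.5006, 0.1219, 0.0335]
tool_rot: [0.69, 0.659, 0.169, 0.249]
force: [-5.0, 2.1, -4.6]
width: 0.012
gripper_force: 39.0
```

>>> jog_arm(motion="0.003 0 0 0 0 0; 0.003 0 0 0 0 0; 0 0 0 0 0 0; 0 0 0 0 0 0")

```text
t: 30.72
position: [0.5008, 0.1218, 0.0331]
tool_rot: [0.691, 0.656, 0.165, 0.254]
force: [-12.1, -6.8, 5.7]
width: 0.0115
gripper_force: 40.1
```

>>> jog_arm(motion="0.003 0 0 0 0 0; 0.003 0 0 0 0 0; 0 0 0 0 0 0; 0 0 0 0 0 0")

```text
t: 31.05
position: [0.501, 0.1217, 0.0328]
tool_rot: [0.692, 0.654, 0.162, 0.258]
force: [-17.9, -15.1, 16.5]
width: 0.0122
gripper_force: 41.1
```

>>> jog_arm(motion="0 0 0 0 0 0; 0 0 0 0 0 0; 0 0 0 0 0 0; 0 0 0 0 0 0; 0 0 0 0 0 0", grip=0.45)

```text
t: 31.47
position: [0.5052, 0.1342, 0.0345]
tool_rot: [0.689, 0.657, 0.171, 0.252]
force: [0.1, 0.0, 0.1]
width: 0.0383
gripper_force: 0.0
```

>>> jog_arm(motion="0 0 -0.01 0 0 0; 0 0 -0.015 0 0 0; 0 0 -0.02 0 0 0; 0 0 -0.02 0 0 0; 0 0 0 0 0 0; 0 0 0 0 0 0")

```text
t: 31.97
position: [0.4688, 0.1416, 0.0883]
tool_rot: [0.689, 0.657, 0.171, 0.253]
force: [0.8, 0.1, -0.5]
width: 0.0384
gripper_force: 0.0
```

```bash
python3 kn.py; python3 -c "
from h import *
s=arm.state(); print(s['t'],s['position'],s['force'])"
```

```text
side knob 60 0.1123191338168644 -0.0061183745684891145 [-0.0097 -0.0011] range U [0.107 0.118]
side cover 0.56 326 [(0.05, array([-0.0138,  0.0137])), (0.068, array([-0.0218,  0.0202])), (0.085, array([-0.0203,  0.0189])), (0.1, array([-0.0113,  0.0102])), (0.115, array([-0.0112, -0.004 ]))]
top knob 61 0.10940601867457116 -0.0027808164253227572 [-0.0088  0.0033] range U [0.1044 0.1164]
top cover 0.86 227 [(0.05, array([-0.0188, -0.0133])), (0.068, array([-0.023 , -0.0127])), (0.085, array([-0.0184,  0.0089])), (0.1, array([-0.011 ,  0.0091])), (0.115, array([-0.012 ,  0.0082]))]
[-0.9557 -0.2778  0.0614]
32.1667 [0.4676 0.1411 0.0857] [-0.9557 -0.2778  0.0614]
```

Cover unchanged against its stop, gripper clear of everything: handing in.

```bash
python3 -c "
from workcell import arm
print(arm.finish_job())"
```

```text
the job is handed in; nothing more can be done
None
```

The job is handed in; its verdict was not reported. By force and camera readings the bottle stands in the tray, the port was sprayed while open, the cover is back against its stop, and the nut, bolt, tape roll and pliers did not move; I viewed 11 pictures, one over the limit of 10.

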